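Turn the corn in the covered skillet

ROBOT

A 6-joint arm with a two-finger parallel gripper is mounted at the origin on a cart in front of the work surface, level with it; the furniture and walls round the work are solid. World frame = base frame: x ahead of the robot, y to its left, z up, the work surface at z = 0. Lengths are in mm, angles in rad, forces in N, time in s.
With the tool pointing down it reaches from about 325 to 925 mm from the base axis. Payload 3.1 kg.
Tool frame: the origin (TCP) lies at the very end of the fingers, on their centre line; the grasp point (between the pads) lies 19 mm behind it; z points along the fingers, y is the line along which they close (so a half turn about z gives the same grasp; the last joint's range is limited). The gripper opens to 85 mm and grips with 20 to 120 N. Pads are 22 mm wide; open, the fingers measure 114 mm over their backs; the gripper's body (76 mm by 85 mm) begins 54 mm behind the grasp point. The pads swing forward as they close: fully open they stand 13 mm farther back than shut.
Start: joints at [1.097, 0.217, 1.613, -0, 1.311, -0.112], TCP at [221.206, 584.557, 231.3] pointing down, gripper open.
Joint ranges: [-2.75, 2.75], [-0.78, 2.1], [0.31, 2.55], [-1.13, 4.27], [0.13, 2.63], [-2.58, 2.58]. Speed limits (rad/s): [2.79, 2.79, 3.14, 3.14, 3.14, 3.14].

INTERFACE

Orientations are given as a unit quaternion [x, y, z, w].
In Python, from rig import robot, vision, job gives the robot as it stands. The module is installed in compiled form; this text tells all that it offers.
- The arm moves only by the tool apply_moves, never from a script. Its argument "commands" is one flat list of numbers, 7 for each row, row after row: the shift along the tool's x, y, z in cm, then the turn, a rotation vector about the tool's x, y, z in degrees, then the closure, from 0 (fully open) to 1 (shut). In form: [x, y, z, ax, ay, az, grip, x, y, z, ax, ay, az, grip, ...]. A call has 1 to 12 rows; each row shifts and turns the commanded pose from where the row before left it, along the tool's axes as they then stand; what a row does not reach is not made up. A row lasts 1/8 s, in which the tool goes at most 62.5 mm and 10.7 degrees, less where a joint would pass 70% of its speed; a pose out of reach is approached as far as the arm can. A call with a gripper value outside its range is refused whole. The fingers move at their own pace and stop on an object; "force" is the grip in N (left out, the last holds). Time passes only in rows, so rows that do not move let the fingers close. It gives the time, the measured TCP pose, the force, the opening and the grip force at its end, in the units of the state.
- robot.sense(): the state, without advancing time (a new reading comes with each control period).
- vision.grab_frame(name): name is "scene" or "side" or "wrist"; returns a dict with "img" (384x512x3 uint8, blue, green, red), "fx", "fy", "cx", "cy" (pixels), "R" (3x3) and "t" (3): a world point X has camera coordinates R X + t; the wrist camera has in their place "hand_eye" (4x4, takes a point from camera to tool coordinates, whose origin is the TCP and whose axes are the flange's). Camera axes: x right, y down, z forward; pixel columns grow to the right and rows downward; lengths in mm; the calibration is good to about 2 mm. The wrist camera is an equidistant fisheye: a pixel r from the principal point sees the ray r / f radians off the axis. A picture is of the moment at which its call begins: read the wrist's pose just before it. There is no depth.
- job.sign_off(): hands the job in; it is judged then, once.
The state is a dict: "t": time; "q": joint angles; "qvel": joint speeds; "joint_torque": joint torques, N m; "eef_pos": TCP position; "tool_rot": TCP orientation; "ft_force": force on the tool from outside, world axes, zero at the start; "torque": the same for the moment, N m; "grip_width": finger opening in mm; "grip_force": force on a finger pad.
Only numpy, scipy, OpenCV 4.12 (cv2) and the standard library are available. Lean on these libraries where they do the work, as an engineer would, in place of code of your own. Each camera call takes 0.05 s, during which the arm holds its last target. There are 200 camera calls.

TASK

The corn in the electric skillet is browned on one side. Take the hot lid off with the lid lifter, its hooks under the loop handle, keep it level and lay it flat and centred on the wooden tray. Then roll each cob over in the pan, without picking it up, so that its browned side faces up; finally put the lid back on properly with the lifter and return the lifter to its rest.

Things in the scene. Friction and masses are not known exactly. Their poses are not given: they have to be found in the camera images.
- pan_floor (a point): electric skillet, round dark steel pan on a black foot, fixed: middle of the pan's flat inner floor, 28 mm above the trolley top, z up. About 212 mm across inside, 234 mm outside; its rim is 45 mm above this point. Side grips reach 138 mm from the middle along +y and -y, 62 mm above the trolley top; a thermostat plug reaches 154 mm towards the front left, 60 mm high
- lid_base (a point): steel lid, loose, 0.45 kg, hot (fingers must not touch it): centre of its underside, z up. A 6 mm deep plug (190 mm across below, 202 above) drops into the pan's rim and a flange 234 mm across sits on the rim: this point is then 39 mm above pan_floor. Any yaw will do. Lying on a surface it stands on the plug. Dome top 27.5 mm above this point
- lid_loop (a point): centre of the straight bar of the lid's loop handle, 72 mm above the lid's underside. The bar is an 8 mm rod running along this frame's y, straight for 56 mm; the legs leave 64 mm clear between them; under the bar there are 40 mm of free height above the dome
- lifter_grip (a point): lid lifter, loose, 0.16 kg: centre of its wooden grip, a block 20 mm along x, 104 mm along y, 24 mm high (z is up in the rest and in use). From its middle an 8 mm stem goes down 30 mm at x = 0, then cranks back to x = -20 mm and ends in a crossbar 80 mm below the centre that carries two hooks of 6 mm rod (see lifter_hooks)
- lifter_hooks (a point): centre of the loop's bar when it hangs in the hooks: x = -2, z = -89 mm from the grip's centre, same axes. Hooks at y = +18 and -18 (42 mm wide in all) open upward and point along +x: lowest part 99 mm, tops of the upturned tips 81 mm below the grip's centre, tips end at x = +19. Go in under the bar along +x with the tips below it, then rise
- rest_seat (a point): the lifter's rest: steel base with two posts at y = +41 and -41 mm, fixed. This point, 119 mm above the trolley top, is where the grip's centre is when the lifter hangs in the rest. Each post has an upward-open fork, 25 mm wide along x (42 mm at its flared mouth), for one end of the grip, which lies along y (either way round); fork floors 12 mm below this point, tips 14 mm above
- cob_1_mid (a point): corn cob, a hard round piece 64 mm long, 31 mm across, 70 g, may be absent: its centre; x along its axis, +z out of the middle of its browned side. 16 rows of kernels, so it rests on flats 22.5 degrees apart. It moves 15.5 mm sideways per radian rolled. Closed fingertips pressed lightly on top and moved sideways roll it and travel twice as far as it does
- cob_2_mid (a point): second corn cob, same as the first; may be absent
- cob_3_mid (a point): third corn cob, same as the first; may be absent
- tray_top (a point): small wooden tray, 150 mm along this frame's x, 112 mm along y, 20 mm high, fixed: middle of the tray at the height of its rim. The hot lid is laid on the tray's rim, which it overhangs all round (its drips fall into the tray)
- timer: bystander: egg timer, 65 mm across and 64 mm high, loose; origin at its underside
- salt: bystander: salt shaker, 44 mm across and 90 mm high, loose; origin at its underside
- spice_a: bystander: spice jar at the back, 41 mm across and 105 mm high, loose; origin at its underside
- spice_b: bystander: spice jar at the back, 41 mm across and 105 mm high, loose; origin at its underside
- kettle_base: bystander: black round kettle base in the middle of the trolley, 158 mm across and 20 mm high, fixed; origin at its underside
- pickle_jar: bystander: jar with a red lid, 67 mm across and 86 mm high, fixed; origin at its underside

How it is judged:
By the outcome, as a careful person would: the job done as asked, in the order asked, and still so for the second after the job is handed in, with the robot touching nothing.
Of cob_1, cob_2, cob_3 only 2 to 3 are there at a start; the rules pass over those that are not, and their reading is None.
At some moment in a run one of lid may be knocked a few centimetres aside while the robot is not near it.
It also fails if it takes over 208 s, if anything falls off the work surface, if the arm or the gripper's body presses on something with over 40 N, if the wrist force passes 120 N, or if a joint passes its speed limit or range.

## Working session

There is one attempt and no reset: what is moved stays moved. The work goes in short steps, Python scripts to look and compute and a tool call to move; the robot and the scene stay as the last step left them, time stands still between calls to the robot, and variables do not carry over. Pictures are saved under pics/ and viewed, at most 14 in all, crops included, and the job is handed in when it is done.

Besides the shell and the picture viewer there is one more tool, called after "Request:" in YAML: its name, and indented under it one key for each argument. apply_moves: Moves the arm, as the interface text tells. Its arguments: {"type":"object","properties":{"commands":{"type":"array","items":{"type":"number"}},"force":{"type":"number"}},"required":["commands"]}

```bash
mkdir -p pics
cat > h.py <<'E'
import numpy as np, cv2
from scipy.spatial.transform import Rotation as Ro
from rig import robot, vision, job
def snap(n,f):
    s=robot.sense(); fr=vision.grab_frame(n); cv2.imwrite('pics/'+f+'.png',fr['img'])
    d={k:np.array(fr[k]).tolist() for k in fr if k!='img'}; d['eef']=list(map(float,s['eef_pos'])); d['rot']=list(map(float,s['tool_rot']))
    import json; json.dump(d,open('pics/'+f+'.json','w')); return fr,s
def load(f):
    import json; return json.load(open('pics/'+f+'.json'))
def ray(f,u,v):
    d=load(f)
    if 'hand_eye' in d:
        H=np.array(d['hand_eye']); x=(u-d['cx'])/d['fx']; y=(v-d['cy'])/d['fy']; r=np.hypot(x,y)
        k=np.array([np.sin(r)*x/max(r,1e-9),np.sin(r)*y/max(r,1e-9),np.cos(r)])
        R=Ro.from_quat(d['rot']).as_matrix()
        return R@H[:3,3]+np.array(d['eef']), R@H[:3,:3]@k
    R=np.array(d['R']);t=np.array(d['t'])
    return -R.T@t, R.T@np.array([(u-d['cx'])/d['fx'],(v-d['cy'])/d['fy'],1])
def at(f,u,v,z):
    o,k=ray(f,u,v); return (o+k*(z-o[2])/k[2]).round(1)
def proj(f,X):
    d=load(f); X=np.array(X,float)
    if 'hand_eye' in d:
        H=np.array(d['hand_eye']);R=Ro.from_quat(d['rot']).as_matrix()
        c=H[:3,:3].T@(R.T@(X-np.array(d['eef']))-H[:3,3]); th=np.arctan2(np.hypot(c[0],c[1]),c[2]); n=np.hypot(c[0],c[1])
        return (d['cx']+d['fx']*th*c[0]/n, d['cy']+d['fy']*th*c[1]/n)
    c=np.array(d['R'])@X+np.array(d['t']); return (d['cx']+d['fx']*c[0]/c[2], d['cy']+d['fy']*c[1]/c[2])
def big(f,x0,x1,y0,y1,s,o):
    i=cv2.imread('pics/'+f+'.png')[y0:y1,x0:x1]; cv2.imwrite('pics/'+o+'.png',cv2.resize(i,None,fx=s,fy=s,interpolation=cv2.INTER_CUBIC))
def tri(a,ua,b,ub):
    o1,k1=ray(a,*ua);o2,k2=ray(b,*ub);A=np.stack([k1,-k2],1);p=np.linalg.lstsq(A,o2-o1,rcond=None)[0]
    x=o1+k1*p[0];y=o2+k2*p[1];return ((x+y)/2).round(1),np.linalg.norm(x-y).round(1)
E
python3 - <<'E'
from h import *
for n in ('scene','side'):
    fr,s=snap(n,n+'0'); d=load(n+'0'); print(n,(-np.array(d['R']).T@np.array(d['t'])).round(),d['fx'],np.array(d['R']).round(2).tolist())
fr,s=snap('wrist','w0'); print(s['t'],s['tool_rot'],load('w0'))
cv2.imwrite('pics/a.png',np.hstack([cv2.resize(cv2.imread('pics/%s0.png'%n),(800,600)) for n in ['scene']]))
big('side0',0,512,0,384,1.56,'b')
E
```

```text
scene [-142. -506.  906.] 460.68927269834165 [[0.6, -0.8, 0.02], [-0.55, -0.42, -0.72], [0.58, 0.42, -0.69]]
side [613. 869. 718.] 353.4896100623213 [[-1.0, 0.08, 0.0], [0.04, 0.55, -0.83], [-0.07, -0.83, -0.55]]
0.1 [ 1.79926974e-01  9.83679364e-01 -1.04133963e-03 -3.30434742e-04] {'fx': 297.3186396354542, 'fy': 297.3186396354542, 'cx': 254.92349777436903, 'cy': 197.29356172934186, 'hand_eye': [[0.00019847061485925123, -0.9644967945662107, -0.26409447908072303, 66.99590972634702], [0.9999997118297667, -2.095920805240618e-06, 0.0007591679586113406, -0.29554582149526887], [-0.0007327685837312462, -0.26409455364908696, 0.9644965162109662, -141.25458350964567], [0.0, 0.0, 0.0, 1.0]], 'eef': [220.84720630416678, 583.8892076578499, 230.0878250218898], 'rot': [0.1799269743955866, 0.9836793635679763, -0.0010413396336451369, -0.0003304347416068551]}
```

View pics/a.png

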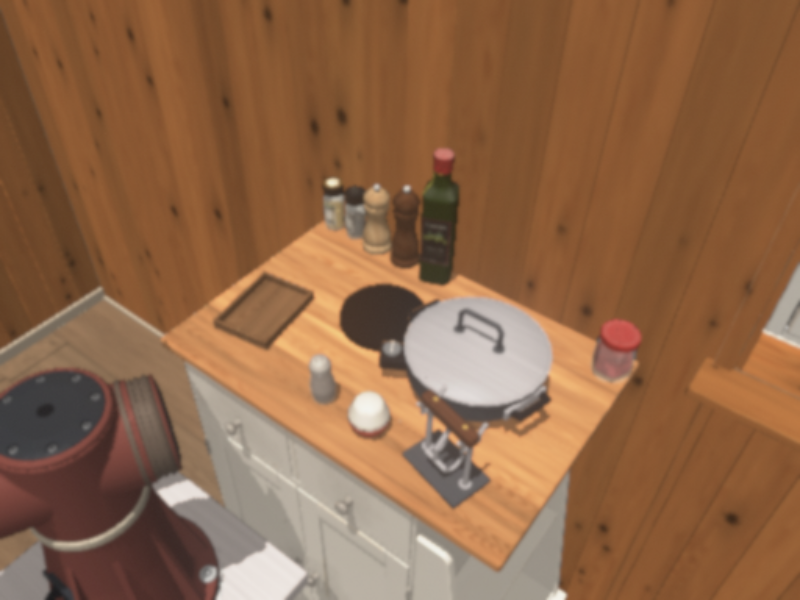

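View pics/b.png

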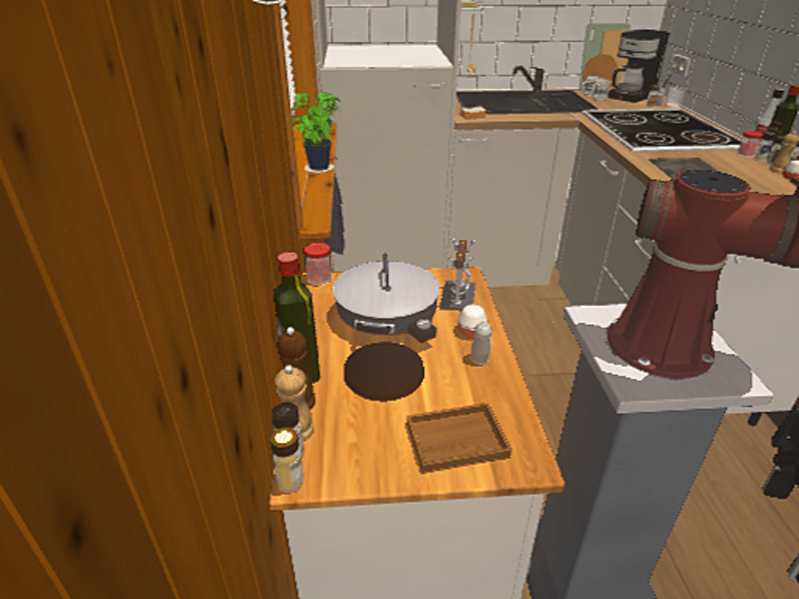

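The scene view shows the lid on the skillet (480,350 in the enlarged picture), the lifter in its rest (450,430), the tray (265,310), the timer and the salt shaker. The side view shows the same, with the tray at (458,437). Next I'll enlarge both.

Run:
```python
from h import *
big('scene0',240,400,180,330,4,'c1'); big('side0',200,330,140,310,3.5,'c2')
```

```text
(no output)
```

View pics/c1.png

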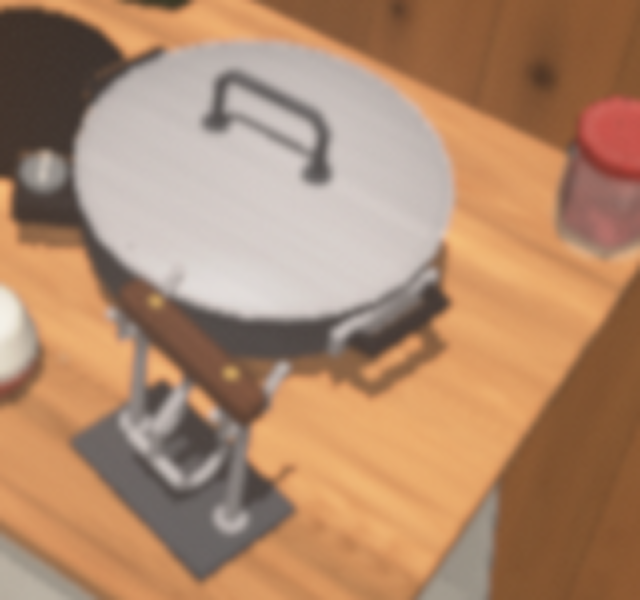

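View pics/c2.png

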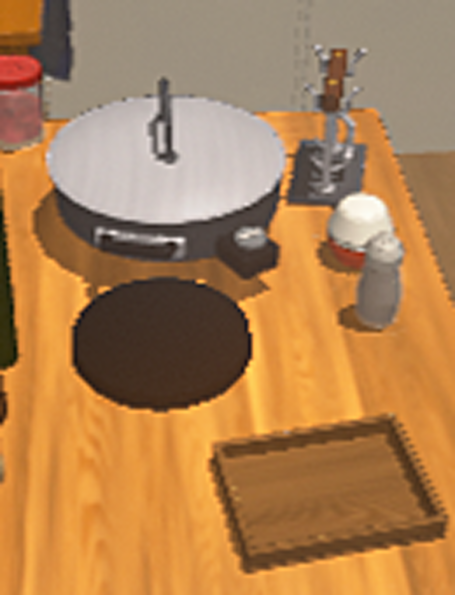

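Run:
```python
from h import *
A=lambda u,v:(240+u/4,180+v/4); B=lambda u,v:(200+u/3.5,140+v/3.5)
a,b='scene0','side0'
print('loop ends z139', at(a,*A(230,75),139),at(a,*A(322,128),139), at(b,*B(163,82),139),at(b,*B(155,122),139))
print('loop mid tri',tri(a,A(276,101),b,B(159,102)))
for e in [(75,165),(453,195),(270,40),(255,320)]: print('lid',at(a,*A(*e),75))
for e in [(47,155),(287,160),(170,95),(155,223)]: print('lidside',at(b,*B(*e),75))
print('grip top',[at(a,*A(*p),131) for p in [(125,290),(150,282),(240,418),(266,398),(156,300),(232,372)]])
print('grip side',[at(b,*B(*p),131) for p in [(338,50),(333,80)]])
print('restbase',[at(a,*A(*p),3) for p in [(72,440),(160,385),(292,510),(202,578)]],[at(b,*B(*p),3) for p in [(303,140),(367,140),(362,205),(288,200)]])
print('tray',[at(b,*B(*p),20) for p in [(212,445),(395,416),(445,520),(245,560)]])
C=lambda u,v:(u/1.5625,v/1.5625)
print('tray',[at(a,*C(*p),20) for p in [(216,315),(266,275),(313,296),(265,338)]])
print('kettle',[at(b,*B(*p),20) for p in [(73,340),(252,342),(160,278),(162,408)]])
```

```text
loop ends z139 [ 561.5 -124.3  139. ] [ 557.1 -190.9  139. ] [ 564.8 -176.3  139. ] [ 576.  -101.7  139. ]
loop mid tri (array([ 569.3, -153.6,  129.5]), np.float64(1.5))
lid [494.3 -60.3  75. ]
lid [ 615.4 -257.3   75. ]
lid [664.5 -95.2  75. ]
lid [ 460.1 -213.3   75. ]
lidside [ 679.5 -153.9   75. ]
lidside [ 448.1 -128.4   75. ]
lidside [ 553.6 -263.1   75. ]
lidside [580.3 -32.9  75. ]
grip top [array([ 393.9, -166.4,  131. ]), array([ 406.7, -173.9,  131. ]), array([ 361.7, -260.8,  131. ]), array([ 380.3, -264.7,  131. ]), array([ 398.5, -183.6,  131. ]), array([ 383.4, -241.9,  131. ])]
grip side [array([ 381.9, -245.5,  131. ]), array([ 397.6, -183. ,  131. ])]
restbase [array([ 371.9, -150.7,    3. ]), array([ 435.7, -169.2,    3. ]), array([ 410. , -277.7,    3. ]), array([ 342.9, -261.1,    3. ])] [array([ 406.5, -279.5,    3. ]), array([ 336.1, -274.5,    3. ]), array([ 365.1, -150.3,    3. ]), array([ 439. , -164.6,    3. ])]
tray [array([547.6, 188.2,  20. ]), array([399.8, 167.4,  20. ]), array([385.8, 274.5,  20. ]), array([534. , 299.4,  20. ])]
tray [array([393.8, 272.8,  20. ]), array([523.3, 278.6,  20. ]), array([534. , 171.9,  20. ]), array([406.2, 166.4,  20. ])]
kettle [array([655.6,  57. ,  20. ]), array([503.2,  70.7,  20. ]), array([577. , -23.3,  20. ]), array([584. , 144.9,  20. ])]
```

```bash
cat >> h.py <<'E'
def plan(p,yaw,via=()):
    """yaw: world angle (deg) of tool y, tool z down. Prints rotation vector (tool, deg) and then shifts (cm, tool axes after the turn)"""
    s=robot.sense(); R0=Ro.from_quat(s['tool_rot']); c,k=np.cos(np.radians(yaw)),np.sin(np.radians(yaw))
    R1=Ro.from_matrix(np.array([[-k,c,0],[c,k,0],[0,0,-1]]).T.T) 
    y=np.array([c,k,0]);z=np.array([0,0,-1.]);x=np.cross(y,z);R1=Ro.from_matrix(np.stack([x,y,z],1))
    print('t',round(s['t'],2),'eef',np.round(s['eef_pos'],1),'F',np.round(s['ft_force'],1),'w',round(float(s['grip_width']),1),'gf',round(float(s['grip_force']),1),'turn',(R0.inv()*R1).as_rotvec(degrees=True).round(2))
    q=np.array(s['eef_pos'])
    for v in [*via,p]:
        v=np.array(v,float); print('  shift cm',((R1.inv().apply(v-q))/10).round(2)); q=v
E
python3 -c "
from h import *
plan((390,-214,260),-14.5,via=[(470,150,300)])"
```

```text
t 0.15 eef [220.9 584.  230.3] F [ 0.4 -1.  -0.6] w 85.2 gf 0.0 turn [-1.000e-01  7.000e-02  8.377e+01]
  shift cm [-35.78  34.98  -6.97]
  shift cm [-37.24   1.37   4.  ]
```

Request:
apply_moves:
  commands: [0,0,-0.5,0,0,8.4,0,0,0,-0.5,0,0,8.4,0,0,0,-0.5,0,0,8.4,0,0,0,-0.5,0,0,8.4,0,0,0,-0.5,0,0,8.4,0,0,0,-0.5,0,0,8.4,0,0,0,-0.5,0,0,8.4,0,0,0,-0.5,0,0,8.4,0,0,0,-0.5,0,0,8.4,0,0,0,-0.5,0,0,8.2,0]

```text
t: 1.4
eef_pos: [221.1, 584.3, 280.9]
tool_rot: [0.792, 0.61, -0.0, 0.0]
ft_force: [0.2, -0.9, 1.0]
grip_width: 85.2
grip_force: 0.0
```

Request:
apply_moves:
  commands: [-3,2.9,-0.2,0,0,0,0,-3,2.9,-0.2,0,0,0,0,-3,2.9,-0.2,0,0,0,0,-3,2.9,-0.2,0,0,0,0,-3,2.9,-0.2,0,0,0,0,-3,2.9,-0.2,0,0,0,0,-3,2.9,-0.2,0,0,0,0,-3,2.9,-0.2,0,0,0,0,-3,2.9,-0.2,0,0,0,0,-3,2.9,-0.2,0,0,0,0,-3,2.9,0,0,0,0,0,-2.8,3.1,0,0,0,0,0]

```text
t: 2.9
eef_pos: [470.5, 148.9, 301.1]
tool_rot: [0.791, 0.612, -0.0, -0.0]
ft_force: [-0.2, 0.3, 0.0]
grip_width: 85.1
grip_force: 0.0
```

Request:
apply_moves:
  commands: [-3.7,0.15,0.4,0,0,0,0,-3.7,0.15,0.4,0,0,0,0,-3.7,0.15,0.4,0,0,0,0,-3.7,0.15,0.4,0,0,0,0,-3.7,0.15,0.4,0,0,0,0,-3.7,0.15,0.4,0,0,0,0,-3.7,0.15,0.4,0,0,0,0,-3.7,0.15,0.4,0,0,0,0,-3.7,0.1,0.4,0,0,0,0,-3.9,0.1,0.4,0,0,0,0,0,0,0,0,0,0,0]

```text
t: 4.28
eef_pos: [389.5, -215.0, 260.6]
tool_rot: [0.792, 0.61, -0.0, -0.001]
ft_force: [0.0, -0.1, -0.5]
grip_width: 85.6
grip_force: 0.0
```

```bash
python3 -c "
from h import *
plan((390,-214,260),-14.5)
snap('wrist','w1'); big('w1',0,512,0,384,1.55,'d1')"
```

```text
t 4.28 eef [ 389.5 -215.   260.6] F [ 0.  -0.1 -0.5] w 85.6 gf 0.0 turn [-0.07 -0.   -0.25]
  shift cm [0.11 0.03 0.06]
```

View pics/d1.png

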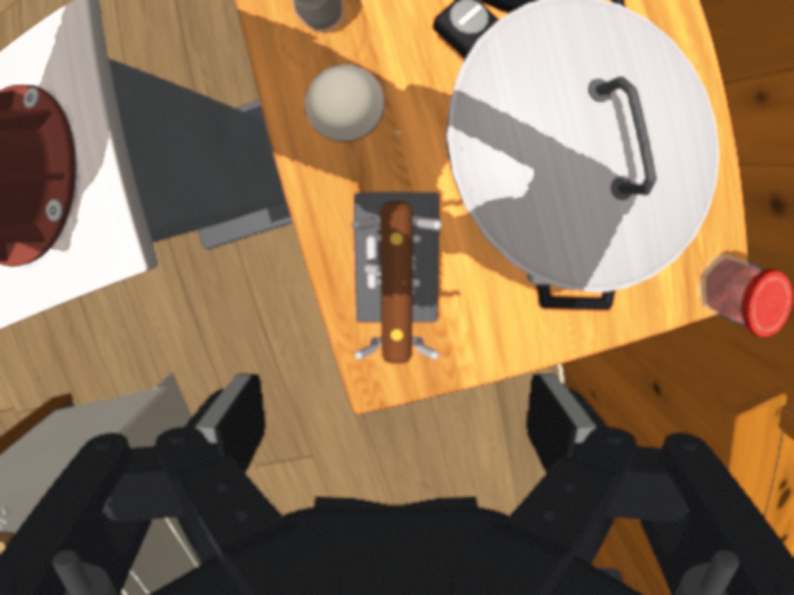

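The wrist view shows the grip's end faces at (397,203) and (397,362). The lid loop runs from (625,90) to (650,185). There is light hardware left of the grip at (372,260) and small dots to its right at (415,255). I'll enlarge this to see which way the hooks point.

Run:
```python
from h import *
big('w1',215,305,115,240,4.8,'d2')
S=lambda u,v:(u/1.55,v/1.55)
f='w1'
print('grip',[at(f,*S(*p),131) for p in [(397,203),(397,362),(397,239),(397,335)]])
print('bar',[at(f,*S(*p),139) for p in [(628,84),(650,186)]], 'feet',[at(f,*S(*p),95) for p in [(600,90),(622,187)]])
print('lid edge',[at(f,*S(*p),75) for p in [(448,130),(718,145),(600,292),(590,0)]])
print('timer',at(f,*S(345,102),60))
for sgn in (1,-1):
  c=np.array([390,-214,119.]);yw=np.radians(-14.5)+(0 if sgn==1 else np.pi);x=np.array([np.cos(yw),np.sin(yw),0]);y=np.array([-x[1],x[0],0])
  for n,(X,Y,Z) in dict(tip1=(17,18,-81),tip2=(17,-18,-81),cb1=(-20,21,-80),cb2=(-20,-21,-80)).items(): 
     u=proj(f,c+X*x+Y*y+Z*np.array([0,0,1])); print(sgn,n,np.round([(u[0]-215)*4.8,(u[1]-115)*4.8]))
```

```text
grip [array([ 404.1, -162.3,  131. ]), array([ 378.9, -258.2,  131. ]), array([ 398.7, -182.9,  131. ]), array([ 383.5, -240.6,  131. ])]
bar [array([ 561.7, -120. ,  139. ]), array([ 561.9, -185.4,  139. ])] feet [array([ 563.2, -116.6,   95. ]), array([ 563.7, -187.7,   95. ])]
lid edge [array([ 451.4, -123. ,   75. ]), array([ 678.2, -171. ,   75. ]), array([ 540.7, -266.8,   75. ]), array([587.8, -41.4,  75. ])]
timer [386. -82.  60.]
1 tip1 [261. 199.]
1 tip2 [260. 335.]
1 cb1 [116. 188.]
1 cb2 [119. 348.]
-1 tip1 [130. 336.]
-1 tip2 [128. 199.]
-1 cb1 [272. 347.]
-1 cb2 [273. 188.]
```

View pics/d2.png

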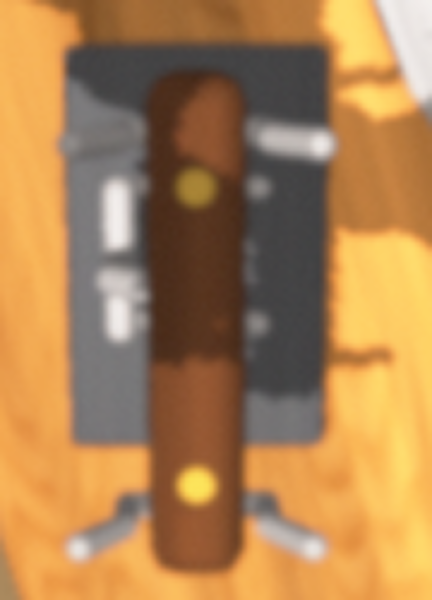

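The crossbar is on the left, towards the base, so the lifter's +x points along tool y. I'll go down and grip it.

```bash
python3 -c "
from h import *
plan((391,-212,100),-14.75)"
```

```text
t 4.33 eef [ 389.9 -213.9  260.8] F [ 0.9  0.1 -0.6] w 84.9 gf 0.0 turn [-0.06 -0.05  0.07]
  shift cm [ 0.21  0.06 16.08]
```

Request:
apply_moves:
  commands: [0.2,0.06,2,0,0,0,0,0,0,2,0,0,0,0,0,0,2,0,0,0,0,0,0,2,0,0,0,0,0,0,2,0,0,0,0,0,0,2,0,0,0,0,0,0,2,0,0,0,0,0,0,1,0,0,0,0,0,0,1,0,0,0,0,0,0,0,0,0,0,0]

```text
t: 5.58
eef_pos: [391.3, -211.1, 100.9]
tool_rot: [0.791, 0.612, -0.0, -0.001]
ft_force: [-0.2, -0.5, 0.2]
grip_width: 85.6
grip_force: 0.0
```

Request:
apply_moves:
  commands: [0,0,0,0,0,0,0.4,0,0,0,0,0,0,0.6,0,0,0,0,0,0,0.75,0,0,0,0,0,0,1,0,0,0,0,0,0,1,0,0,0,0,0,0,1,0,0,0,0,0,0,1,0,0,0,0,0,0,1]
  force: 80

```text
t: 6.58
eef_pos: [392.0, -212.0, 101.8]
tool_rot: [0.791, 0.612, 0.0, 0.001]
ft_force: [0.8, -1.4, 4.6]
grip_width: 18.5
grip_force: 78.8
```

```bash
python3 -c "
from h import *
plan((391,-212,100),-14.75)"
```

```text
t 6.58 eef [ 392.  -212.   101.8] F [ 0.8 -1.4  4.6] w 18.5 gf 78.8 turn [0.07 0.03 0.22]
  shift cm [-0.02 -0.1   0.18]
```

Request:
apply_moves:
  commands: [0,0,-0.5,0,0,0,1,0,0,-1.5,0,0,0,1,0,0,-1.5,0,0,0,1,0,0,-1.5,0,0,0,1,0,0,-1.5,0,0,0,1,0,0,-1.5,0,0,0,1,0,0,-1.5,0,0,0,1,0,0,-1.5,0,0,0,1,0,0,-1,0,0,0,1,0,0,0,0,0,-5,1,0,0,0,0,0,-5,1,0,0,0,0,0,-4,1]

```text
t: 8.07
eef_pos: [391.3, -211.5, 221.3]
tool_rot: [0.71, 0.705, -0.0, -0.0]
ft_force: [-0.2, -0.5, -1.7]
grip_width: 18.7
grip_force: 78.3
```

```bash
python3 -c "
from h import *
plan((515,-153,187),-0.5,via=[(515,-153,220)])"
```

```text
t 8.07 eef [ 391.3 -211.5  221.3] F [-0.2 -0.5 -1.7] w 18.7 gf 78.3 turn [-0.03 -0.02  0.11]
  shift cm [ 5.96 12.31  0.13]
  shift cm [0.  0.  3.3]
```

Request:
apply_moves:
  commands: [0.9,1.9,0,0,0,0,1,1,2,0,0,0,0,1,1,2.1,0,0,0,0,1,1,2.1,0,0,0,0,1,1,2.1,0,0,0,0,1,1,2.1,0,0,0,0,1,0,0,0.8,0,0,0,1,0,0,0.8,0,0,0,1,0,0,0.8,0,0,0,1,0,0,0.9,0,0,0,1,0,0,0,0,0,0,1]

```text
t: 9.45
eef_pos: [513.9, -153.6, 187.0]
tool_rot: [0.711, 0.704, -0.0, -0.001]
ft_force: [0.6, 0.3, -1.4]
grip_width: 19.1
grip_force: 78.6
```

```bash
python3 -c "
from h import *
plan((515,-153,187),-0.5)
for n in ('wrist','side'): snap(n,n[0]+'2')
a=cv2.resize(cv2.imread('pics/w2.png')[20:250,170:450],None,fx=1.8,fy=1.8)
b=cv2.resize(cv2.imread('pics/s2.png')[90:230,190:330],None,fx=2.1,fy=2.1)
o=np.zeros((600,800,3),np.uint8);o[:414,:504]=a;o[300:594,506:800]=b;cv2.imwrite('pics/e1.png',o)"
```

```text
t 9.45 eef [ 513.9 -153.6  187. ] F [ 0.6  0.3 -1.4] w 19.1 gf 78.6 turn [-0.13 -0.06 -0.06]
  shift cm [ 0.06  0.11 -0.  ]
```

View pics/e1.png

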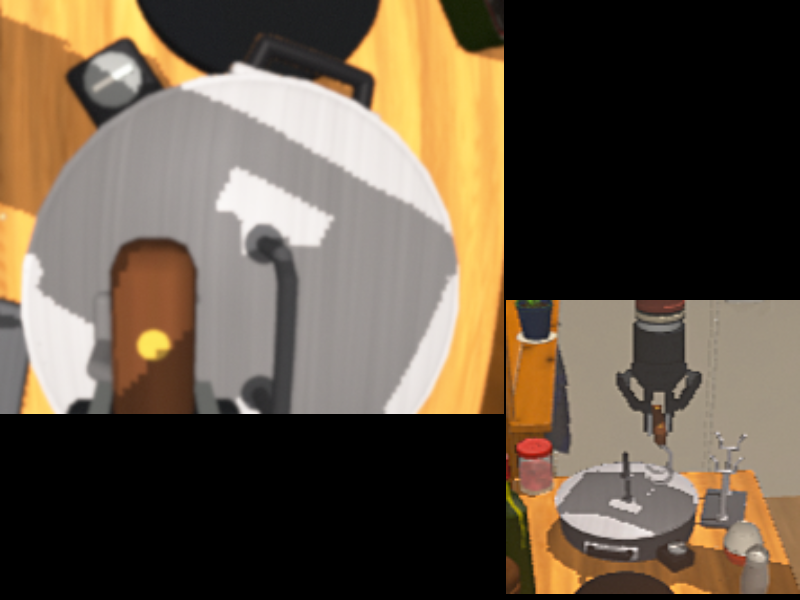

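The lifter is hanging in front of the loop. The bar runs from (287,260) to (285,400) and its feet are at (263,242) and (257,392).

Run:
```python
from h import *
S=lambda u,v:(170+u/1.8,20+v/1.8)
f='w2'
print('bar',[at(f,*S(*p),139) for p in [(287,262),(285,400)]],'feet',[at(f,*S(*p),95) for p in [(263,242),(257,392)]])
print('lid',[at(f,*S(*p),75) for p in [(22,290),(459,290),(230,76)]])
print('screw',at(f,*S(153,345),187+18+12),'pan+y grip',at(f,*S(315,75),62))
# synthetic: circle fit of lid rim
```

```text
bar [array([ 562.9, -117.4,  139. ]), array([ 565.5, -172.1,  139. ])] feet [array([ 562.7, -115.6,   95. ]), array([ 563. , -187.2,   95. ])]
lid [array([ 448.9, -140.6,   75. ]), array([ 679.7, -141.1,   75. ]), array([550.7, -38.4,  75. ])]
screw [ 514.2 -123.2  217. ] pan+y grip [596.3 -32.8  62. ]
```

Request:
apply_moves:
  commands: [0.15,0.6,0,0,0,0,1,0,0.7,0,0,0,0,1,0,0.7,0,0,0,0,1,0,0.7,0,0,0,0,1,0,0.7,0,0,0,0,1,0,0.7,0,0,0,0,1,0,0.6,0,0,0,0,1,0,0.45,0,0,0,0,1,0,0,0,0,0,0,1]

```text
t: 10.68
eef_pos: [566.8, -152.8, 188.3]
tool_rot: [0.71, 0.704, -0.0, -0.0]
ft_force: [0.5, 0.3, -1.7]
grip_width: 18.9
grip_force: 78.6
```

Request:
apply_moves:
  commands: [0,0,-0.4,0,0,0,1,0,0,-0.4,0,0,0,1,0,0,-0.4,0,0,0,1,0,0,-0.4,0,0,0,1,0,0,-0.3,0,0,0,1,0,0,-0.2,0,0,0,1,0,0,-0.2,0,0,0,1,0,0,-0.2,0,0,0,1,0,0,0,0,0,0,1]

```text
t: 11.8
eef_pos: [565.6, -152.4, 211.9]
tool_rot: [0.71, 0.704, -0.001, -0.001]
ft_force: [-0.5, -1.1, -6.9]
grip_width: 18.5
grip_force: 78.2
```

```bash
python3 -c "
from h import *
plan((565.5,-152,187),-0.5)
for n in ('side','wrist','scene'): snap(n,n[:2]+'3')
a=cv2.resize(cv2.imread('pics/wr3.png')[20:250,130:430],None,fx=1.4,fy=1.4)
b=cv2.resize(cv2.imread('pics/si3.png')[110:230,200:300],None,fx=3.6,fy=3.6)
c=cv2.resize(cv2.imread('pics/sc3.png')[140:280,240:370],None,fx=1.9,fy=1.9)
o=np.zeros((600,800,3),np.uint8);o[:322,:420]=a;o[:432,425:785]=b;o[330:596,:247]=c;cv2.imwrite('pics/e2.png',o)"
```

```text
t 11.8 eef [ 565.6 -152.4  211.9] F [-0.5 -1.1 -6.9] w 18.5 gf 78.2 turn [-0.15 -0.05 -0.03]
  shift cm [ 0.04 -0.01  2.49]
```

View pics/e2.png

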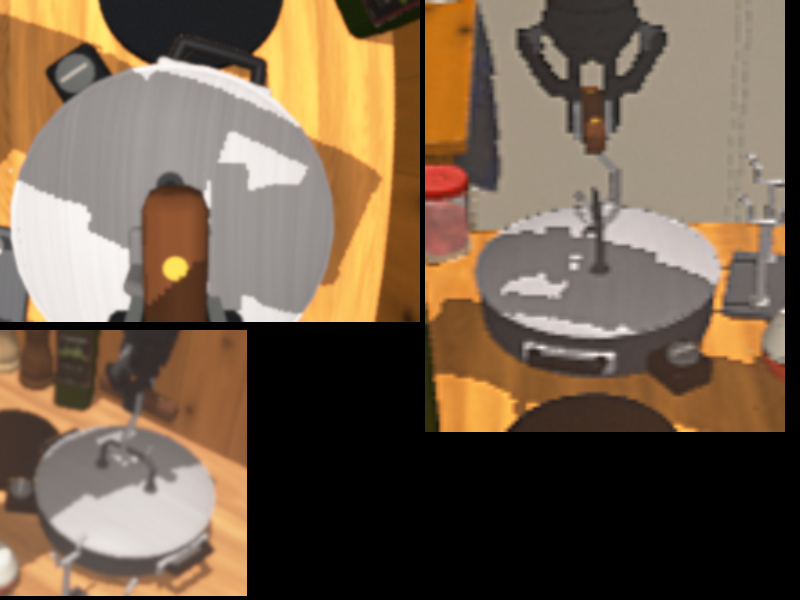

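The hooks are under the bar and carrying the lid (Fz −6.9). Before moving, I'll refine the tray pose from the first images.

Run:
```python
from h import *
for c in [(547,188),(400,167),(386,275),(534,299)]: print(np.round(proj('w0',(*c,20))),np.round(proj('scene0',(*c,20))))
c=cv2.resize(cv2.imread('pics/scene0.png')[170:230,130:210],None,fx=6,fy=6,interpolation=2)
b=cv2.resize(cv2.imread('pics/side0.png')[255:305,255:335],None,fx=4,fy=4,interpolation=2)
a=cv2.imread('pics/w0.png');a=cv2.resize(a[:200],None,fx=.85,fy=.85)
o=np.zeros((600,800,3),np.uint8);o[:360,:480]=c;o[365:565,:320]=b;o[365:365+a.shape[0],330:330+a.shape[1]]=a;cv2.imwrite('pics/e3.png',o)
```

```text
[130. 395.] [199. 185.]
[ 80. 345.] [168. 218.]
[118. 332.] [136. 203.]
[171. 386.] [168. 171.]
```

View pics/e3.png

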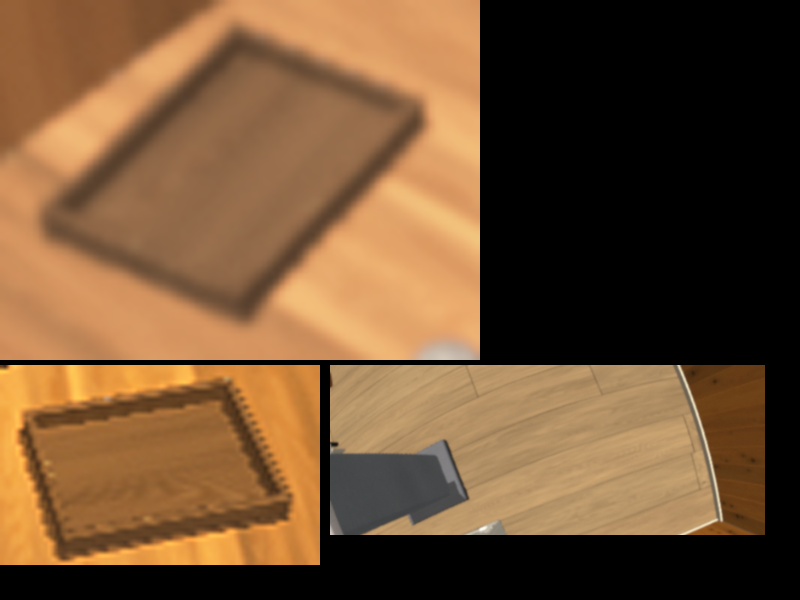

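Request:
apply_moves:
  commands: [0,0,-0.4,0,0,0,1,0,0,-0.6,0,0,0,1,0,0,-0.8,0,0,0,1,0,0,-0.8,0,0,0,1,0,0,-0.8,0,0,0,1,0,0,-0.8,0,0,0,1,0,0,-0.6,0,0,0,1,0,0,-0.4,0,0,0,1,0,0,0,0,0,0,1]

```text
t: 13.08
eef_pos: [566.7, -152.8, 265.7]
tool_rot: [0.71, 0.704, 0.0, 0.0]
ft_force: [0.2, 0.1, -7.7]
grip_width: 18.4
grip_force: 78.3
```

Run:
```python
from h import *
a=[at('scene0',130+u/6,170+v/6,20) for u,v in [(422,103),(245,302),(44,215),(237,28)]]
b=[at('side0',255+u/4,255+v/4,20) for u,v in [(24,46),(227,17),(291,127),(62,176)]]
for c in (a,b): c=np.array(c);print(c[:,:2].tolist(),c.mean(0),np.degrees(np.arctan2(*(c[0]-c[1]+c[3]-c[2])[1::-1])))
for n in ('side','scene'): snap(n,n[:2]+'4')
plan((467,228,266),-0.5)
b=cv2.resize(cv2.imread('pics/si4.png')[70:230,190:330],None,fx=2.85,fy=2.85)
c=cv2.resize(cv2.imread('pics/sc4.png')[130:280,230:370],None,fx=2.8,fy=2.8)
o=np.zeros((460,795,3),np.uint8);o[:456,:399]=b;o[:420,400:792]=c;cv2.imwrite('pics/e4.png',o)
```

```text
[[541.1, 178.2], [397.7, 153.6], [381.0, 262.6], [526.2, 284.4]] [461.5 219.7  20. ] 9.133632365520553
[[546.2, 185.9], [403.2, 168.7], [382.9, 268.8], [532.4, 296.5]] [466.175 229.975  20.   ] 8.727025888021545
t 13.18 eef [ 566.4 -152.7  265. ] F [ 0.4 -1.2 -6.9] w 18.8 gf 78.3 turn [-0.03 -0.01 -0.03]
  shift cm [ 37.98 -10.27  -0.1 ]
```

View pics/e4.png

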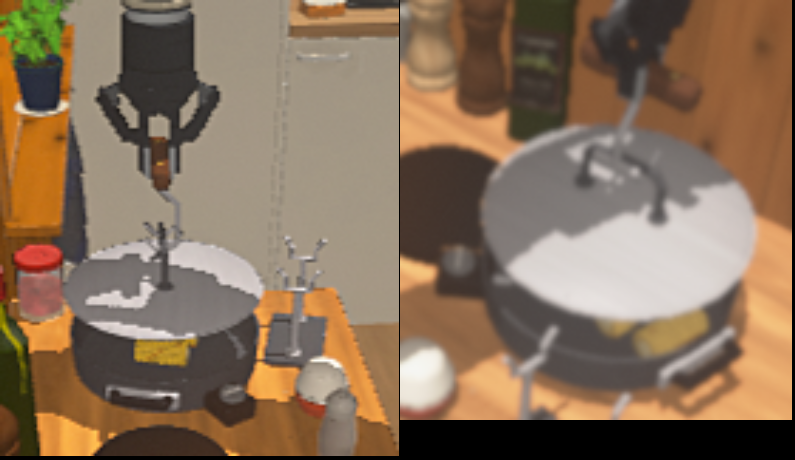

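The lid is up and level, with two cobs visible below it. I'll carry it towards the tray and stop on the way for a wrist view of the tray.

Request:
apply_moves:
  commands: [0,0,-0.6,0,0,0,1,0.3,-0.2,-0.8,0,0,0,1,0.8,-0.4,-0.8,0,0,0,1,1.3,-0.7,-0.6,0,0,0,1,1.8,-0.9,-0.2,0,0,0,1,2.2,-1.1,0,0,0,0,1,2.4,-1.2,0,0,0,0,1,2.4,-1.2,0,0,0,0,1,2.2,-1.1,0,0,0,0,1,1.9,-1,0,0,0,0,1,1.3,-0.7,0,0,0,0,1,0.7,-0.3,0,0,0,0,1]

```text
t: 14.68
eef_pos: [479.6, 21.9, 295.3]
tool_rot: [0.71, 0.704, -0.0, 0.0]
ft_force: [0.1, -0.0, -6.2]
grip_width: 18.7
grip_force: 78.4
```

Run:
```python
from h import *
snap('wrist','w5'); plan((464,225,290),-0.5)
big('w5',0,512,0,260,1.5,'f1')
for c in [(544,182),(400,162),(382,266),(529,290)]: print(np.round(1.5*np.array(proj('w5',(*c,20)))))
```

```text
t 14.72 eef [479.5  22.4 295.3] F [-0.4  1.3 -6.5] w 19.0 gf 78.4 turn [-0.01 -0.04  0.02]
  shift cm [20.25 -1.73  0.53]
[451.  79.]
[296. 102.]
[279.   3.]
[432. -23.]
```

View pics/f1.png

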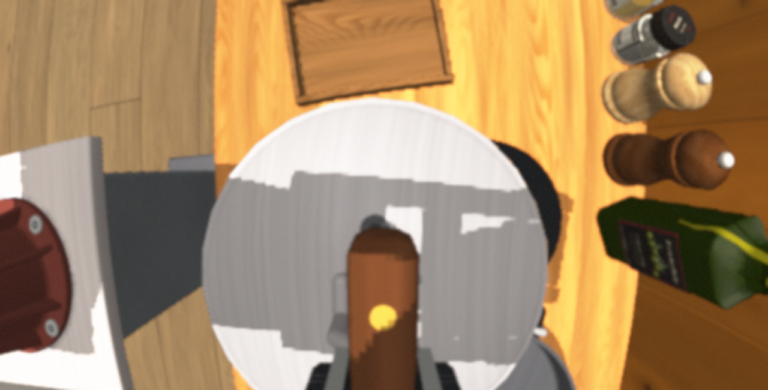

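Request:
apply_moves:
  commands: [0.6,0,0,0,0,0,1,1.2,-0.1,0,0,0,0,1,1.8,-0.1,0,0,0,0,1,2.2,-0.1,0,0,0,0,1,2.4,-0.2,0,0,0,0,1,2.5,-0.2,0,0,0,0,1,2.5,-0.2,0,0,0,0,1,2.4,-0.1,0,0,0,0,1,2.1,-0.1,0,0,0,0,1,1.5,-0.1,0,0,0,0,1,0.8,-0.1,0,0,0,0,1,0.3,0,0,0,0,0,1]

```text
t: 16.23
eef_pos: [469.0, 224.3, 295.2]
tool_rot: [0.71, 0.704, -0.0, 0.0]
ft_force: [0.7, 0.3, -6.6]
grip_width: 18.7
grip_force: 78.4
```

Request:
apply_moves:
  commands: [0,0,0,0,0,0,1,0,0,0.5,0,0,0,1,0,0,1,0,0,0,1,0,0,1.5,0,0,0,1,0,0,1.6,0,0,0,1,0,0,1.6,0,0,0,1,0,0,1.6,0,0,0,1,0,0,1.4,0,0,0,1,0,0,1,0,0,0,1,0,0,0.6,0,0,0,1,0,0,0.4,0,0,0,1,0,0,0,0,0,0,1]

```text
t: 17.73
eef_pos: [469.1, 224.2, 183.4]
tool_rot: [0.71, 0.704, 0.0, 0.0]
ft_force: [-0.4, 0.5, -6.2]
grip_width: 18.7
grip_force: 78.3
```

Run:
```python
from h import *
plan((467,225,163),-0.5)
```

```text
t 17.73 eef [469.1 224.2 183.4] F [-0.4  0.5 -6.2] w 18.7 gf 78.3 turn [ 0.01 -0.   -0.03]
  shift cm [ 0.08 -0.21  2.04]
```

Request:
apply_moves:
  commands: [0.05,-0.1,0.5,0,0,0,1,0,-0.1,0.5,0,0,0,1,0,0,0.4,0,0,0,1,0,0,0.3,0,0,0,1,0,0,0.2,0,0,0,1,0,0,0.2,0,0,0,1,0,0,0.2,0,0,0,1,0,0,0,0,0,0,1]

```text
t: 18.73
eef_pos: [467.6, 224.9, 161.0]
tool_rot: [0.71, 0.704, 0.001, 0.0]
ft_force: [0.2, 0.2, -1.7]
grip_width: 18.8
grip_force: 79.2
```

Request:
apply_moves:
  commands: [0,0,0.3,0,0,0,1,0,0,0.3,0,0,0,1,0,0,0.3,0,0,0,1,0,0,0.3,0,0,0,1,0,0,0.3,0,0,0,1,0,0,0.3,0,0,0,1,0,0,0.2,0,0,0,1,0,0,0,0,0,0,1]

```text
t: 19.73
eef_pos: [466.9, 224.6, 140.1]
tool_rot: [0.71, 0.704, -0.0, -0.0]
ft_force: [-0.3, -0.2, -1.7]
grip_width: 19.1
grip_force: 79.2
```

Run:
```python
from h import *
plan((467,225,140),-0.5)
for n in ('side','scene'): snap(n,n[:2]+'6')
b=cv2.resize(cv2.imread('pics/si6.png')[170:325,220:360],None,fx=2.85,fy=2.85)
c=cv2.resize(cv2.imread('pics/sc6.png')[130:270,100:240],None,fx=2.8,fy=2.8)
o=np.zeros((460,795,3),np.uint8);o[:b.shape[0],:399]=b;o[:392,400:792]=c;cv2.imwrite('pics/f2.png',o)
```

```text
t 19.73 eef [466.9 224.6 140.1] F [-0.3 -0.2 -1.7] w 19.1 gf 79.2 turn [-0.02  0.01 -0.03]
  shift cm [0.04 0.01 0.01]
```

View pics/f2.png

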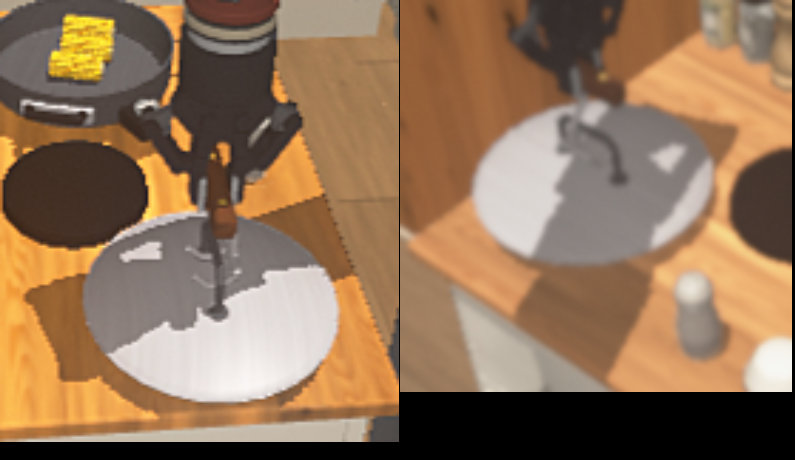

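The lid lies flat on the tray and the hooks have dropped free below the bar. I'll back out and return the lifter to its rest.

Request:
apply_moves:
  commands: [0,-0.6,0,0,0,0,1,0,-0.9,0,0,0,0,1,0,-0.9,0,0,0,0,1,0,-0.9,0,0,0,0,1,0,-0.9,0,0,0,0,1,0,-0.9,0,0,0,0,1,0,0,-1.5,0,0,0,1,0,0,-2,0,0,0,1,0,0,-2,0,0,0,1,0,0,-2,0,0,0,1,0,0,-1,0,0,0,1,0,0,-0.5,0,0,0,1]

```text
t: 21.32
eef_pos: [416.6, 225.3, 231.4]
tool_rot: [0.71, 0.704, 0.001, 0.0]
ft_force: [0.4, -0.3, -2.1]
grip_width: 18.6
grip_force: 79.2
```

Run:
```python
from h import *
plan((391.6,-211.8,230),-14.75)
```

```text
t 21.32 eef [416.6 225.3 231.4] F [ 0.4 -0.3 -2.1] w 18.6 gf 79.2 turn [ 0.09 -0.04 14.21]
  shift cm [-42.9    8.71   0.14]
```

Request:
apply_moves:
  commands: [0,0,0,0,0,7.1,1,0,0,0,0,0,7.1,1,-3.3,0.7,0,0,0,0,1,-4.5,0.9,0,0,0,0,1,-5,1,0,0,0,0,1,-5,1,0,0,0,0,1,-5,1,0,0,0,0,1,-5,1,0,0,0,0,1,-5,1,0,0,0,0,1,-4.5,0.9,0,0,0,0,1,-3.6,0.8,0,0,0,0,1,-2,0.4,0,0,0,0,1]

```text
t: 22.82
eef_pos: [390.4, -213.5, 229.7]
tool_rot: [0.793, 0.61, -0.0, -0.001]
ft_force: [-0.1, 0.6, -1.8]
grip_width: 18.8
grip_force: 79.2
```

Request:
apply_moves:
  commands: [0,0,0,0,0,0,1,0,0,0,0,0,0,1]

```text
t: 23.08
eef_pos: [390.8, -211.1, 229.7]
tool_rot: [0.792, 0.611, 0.0, -0.001]
ft_force: [0.4, -0.4, -1.2]
grip_width: 18.6
grip_force: 79.2
```

Run:
```python
from h import *
plan((391.6,-211.8,101),-14.75)
```

```text
t 23.07 eef [ 390.8 -211.1  229.7] F [ 0.4 -0.4 -1.2] w 18.6 gf 79.2 turn [-0.07 -0.06  0.02]
  shift cm [-0.05  0.1  12.87]
```

Request:
apply_moves:
  commands: [0,0.05,1,0,0,0,1,0,0,2,0,0,0,1,0,0,2,0,0,0,1,0,0,2,0,0,0,1,0,0,1.5,0,0,0,1,0,0,1,0,0,0,1,0,0,1,0,0,0,1,0,0,0.8,0,0,0,1,0,0,0.6,0,0,0,1,0,0,0.5,0,0,0,1,0,0,0.3,0,0,0,1,0,0,0,0,0,0,1]

```text
t: 24.58
eef_pos: [391.5, -212.0, 103.2]
tool_rot: [0.792, 0.611, -0.0, -0.0]
ft_force: [-0.0, -0.0, -1.0]
grip_width: 18.6
grip_force: 79.2
```

Run:
```python
from h import *
plan((391.6,-211.8,101),-14.75)
```

```text
t 24.57 eef [ 391.5 -212.   103.2] F [-0. -0. -1.] w 18.6 gf 79.2 turn [-0.01 -0.01  0.02]
  shift cm [0.02 0.   0.22]
```

Request:
apply_moves:
  commands: [0,0,0.15,0,0,0,1,0,0,0,0,0,0,1,0,0,0,0,0,0,0.7,0,0,0,0,0,0,0.5,0,0,0,0,0,0,0.3,0,0,0,0,0,0,0.2,0,0,0,0,0,0,0.2]

```text
t: 25.45
eef_pos: [391.6, -212.0, 101.8]
tool_rot: [0.792, 0.611, -0.0, 0.0]
ft_force: [0.8, 0.2, 0.3]
grip_width: 68.3
grip_force: 0.0
```

Request:
apply_moves:
  commands: [0,0,-0.5,0,0,0,0.2,0,0,-1,0,0,0,0.2,0,0,-1.5,0,0,0,0.2,0,0,-2,0,0,0,0.2,0,0,-2,0,0,0,0.2,0,0,-2,0,0,0,0.2,0,0,-2,0,0,0,0.5,0,0,-2,0,0,0,0.7,0,0,-2,0,0,0,1,0,0,-1,0,0,0,1,0,0,0,0,0,0,1]

```text
t: 26.82
eef_pos: [392.1, -212.4, 263.1]
tool_rot: [0.792, 0.611, 0.0, 0.001]
ft_force: [1.0, -0.2, -0.1]
grip_width: 0.2
grip_force: 0.0
```

Run:
```python
from h import *
plan((555,-230,255),-14.75)
```

```text
t 26.82 eef [ 392.1 -212.4  263.1] F [ 1.  -0.2 -0.1] w 0.2 gf 0.0 turn [0.14 0.06 0.02]
  shift cm [ 2.44 16.2   0.81]
```

Request:
apply_moves:
  commands: [0.4,2.2,0,0,0,0,1,0.4,2.8,0,0,0,0,1,0.4,2.8,0,0,0,0,1,0.4,2.8,0,0,0,0,1,0.4,2.8,0,0,0,0,1,0.4,2,0,0,0,0,1,0,0.8,0,0,0,0,1,0,0,0,0,0,0,1]

```text
t: 27.82
eef_pos: [553.9, -229.8, 260.9]
tool_rot: [0.792, 0.611, -0.0, -0.001]
ft_force: [-0.3, -0.6, -1.1]
grip_width: -0.1
grip_force: 0.0
```

Run:
```python
from h import *
plan((555,-230,255),-14.75)
snap('wrist','w7'); snap('scene','sc7'); snap('side','si7')
w=[np.round(proj('w7',(563,-153,z))) for z in (28,60)]; print(w)
a=cv2.resize(cv2.imread('pics/w7.png')[50:290,130:400],(608,540),interpolation=2)
cv2.imwrite('pics/g1.png',a)
```

```text
t 27.82 eef [ 553.9 -229.8  260.9] F [-0.3 -0.6 -1.1] w -0.1 gf 0.0 turn [-0.11 -0.02  0.03]
  shift cm [0.01 0.11 0.59]
[array([247., 110.]), array([246., 109.])]
```

View pics/g1.png

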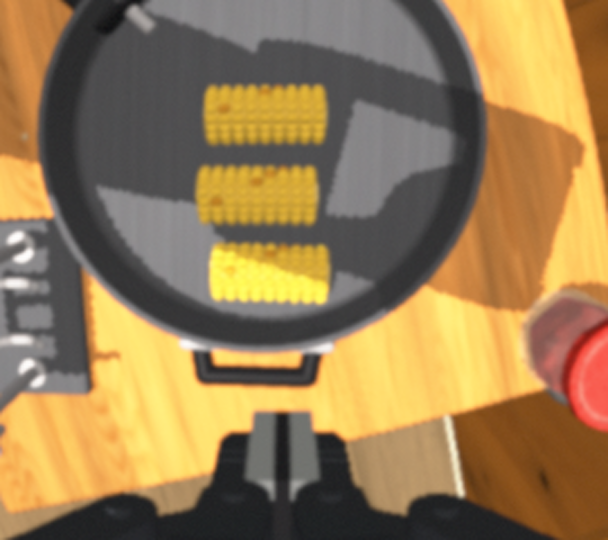

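Three cobs lie parallel in the pan, at about (265,115), (258,195) and (270,272) in the crop. No broad brown patch shows on top. I'll unwrap each cob's surface numerically from all three cameras.

```bash
cat >> h.py <<'E'
def cobs(f):
    """yellow/brown cob blobs in a wrist picture -> centre, axis yaw (deg)"""
    im=cv2.imread('pics/'+f+'.png'); d=load(f); h=cv2.cvtColor(im,cv2.COLOR_BGR2HSV)
    R=Ro.from_quat(d['rot']).as_matrix()
    m=np.zeros(im.shape[:2],np.uint8)
    for v in range(384):
        for u in range(0,512):
            if h[v,u,1]>130 and h[v,u,2]>40: 
                p=at(f,u,v,43.5)
                if np.hypot(p[0]-563,p[1]+153)<98: m[v,u]=255
    m=cv2.morphologyEx(m,cv2.MORPH_OPEN,np.ones((3,3)))
    out=[]
    for c in cv2.findContours(m,cv2.RETR_EXTERNAL,cv2.CHAIN_APPROX_NONE)[0]:
        if cv2.contourArea(c)<300: continue
        P=np.array([at(f,*p[0],43.5)[:2] for p in c],np.float32); (cx,cy),(w,hh),_=cv2.minAreaRect(P); b=cv2.boxPoints(((cx,cy),(w,hh),_))
        e=max((b[1]-b[0],b[2]-b[1]),key=np.linalg.norm); a=np.degrees(np.arctan2(e[1],e[0])); a=(a+90)%180-90
        out.append((np.array([cx,cy,43.5]),a,w,hh))
    return sorted(out,key=lambda o:-o[0][1])
def unwrap(f,c,a,ths):
    im=cv2.imread('pics/'+f+'.png').astype(float); o=ray(f,250,190)[0]
    x=np.array([np.cos(np.radians(a)),np.sin(np.radians(a)),0]); y=np.array([-x[1],x[0],0]); res=[]
    for th in ths:
        n=np.sin(np.radians(th))*y+np.cos(np.radians(th))*np.array([0,0,1]); px=[]
        for s in np.arange(-28,29,2):
            X=c+s*x+15.5*n; k=(o-X)/np.linalg.norm(o-X)
            u,v=proj(f,X)
            if k@n>0.2 and 0<=u<511 and 0<=v<383: px.append(im[int(round(v)),int(round(u))])
        px=np.array(px)
        res.append(None if len(px)<15 else (px[:,1].sum()/px[:,2].sum(), px[:,2].mean(), np.percentile(px[:,1]/px[:,2],20)))
    return res
def report(w,others=()):
    ths=np.arange(-110,111,11.25)
    for i,(c,a,ww,hh) in enumerate(cobs(w)):
        print('cob',i,c.round(1),round(a,1),round(ww),round(hh))
        for f in (w,*others): print('  ',f,' '.join('%d:%s'%(t,'-' if r is None else '%.2f/%d'%r[:2]) for t,r in zip(ths,unwrap(f,c,a,ths)) if r))
E
python3 -c "
from h import *
report('w7',('sc7','si7'))"
```

```text
cob 0 [ 567.  -142.4   43.5] -15.1 31 63
   w7 -76:0.82/140 -65:0.80/166 -53:0.79/182 -42:0.79/202 -31:0.79/203 -20:0.79/196 -8:0.79/211 2:0.79/204 13:0.79/215 25:0.79/214 36:0.79/214 47:0.78/205 58:0.79/189 70:0.81/163
   sc7 -98:0.79/141 -87:0.80/158 -76:0.81/172 -65:0.81/178 -53:0.82/179 -42:0.81/178 -31:0.81/176 -20:0.81/174 -8:0.81/174 2:0.81/170 13:0.81/163 25:0.82/151 36:0.82/136
   si7 -20:0.79/152 -8:0.79/166 2:0.79/171 13:0.77/165 25:0.77/174 36:0.78/175 47:0.77/176 58:0.77/185 70:0.77/173 81:0.77/179 92:0.77/180 103:0.77/180
cob 1 [ 551.2 -183.3   43.5] -15.1 31 64
   w7 -65:0.84/134 -53:0.81/168 -42:0.79/199 -31:0.79/201 -20:0.79/208 -8:0.78/210 2:0.79/209 13:0.79/216 25:0.79/211 36:0.78/210 47:0.79/210 58:0.79/202 70:0.79/191
   sc7 -98:0.82/146 -87:0.81/162 -76:0.81/174 -65:0.81/179 -53:0.81/180 -42:0.81/179 -31:0.81/178 -20:0.81/175 -8:0.81/172 2:0.81/170 13:0.81/166 25:0.81/155 36:0.81/143
   si7 -20:0.77/164 -8:0.78/154 2:0.78/156 13:0.79/177 25:0.78/186 36:0.77/177 47:0.77/171 58:0.77/176 70:0.77/173 81:0.77/176 92:0.79/166 103:0.80/169
cob 2 [ 547.  -225.7   43.5] -16.5 32 64
   w7 -65:0.89/226 -53:0.93/244 -42:0.96/252 -31:0.97/254 -20:0.97/254 -8:0.96/254 2:0.94/248 13:0.89/241 25:0.87/235 36:0.84/226 47:0.81/219 58:0.79/205 70:0.79/193 81:0.81/162
   sc7 -98:0.82/165 -87:0.83/192 -76:0.85/218 -65:0.89/233 -53:0.90/237 -42:0.90/239 -31:0.91/239 -20:0.90/238 -8:0.89/234 2:0.88/226 13:0.85/212 25:0.83/194 36:0.82/171
   si7 -8:0.84/181 2:0.85/227 13:0.84/228 25:0.78/208 36:0.79/199 47:0.78/183 58:0.77/184 70:0.77/174 81:0.77/170 92:0.78/152 103:0.78/166
```

No browning is visible from −98° to +103° on any cob, so all three face down and each needs about 180° (49 mm of roll). There is room for all of them to roll towards +y, so I'll start with the farthest, in strokes of about 16 mm.

Run:
```python
from h import *
plan((565,-150.1,64),-15.1,via=[(565,-150.1,110)])
```

```text
t 27.98 eef [ 553.6 -229.9  261.6] F [-0.5 -0.6  0.6] w 0.2 gf 0.0 turn [-0.05 -0.    0.35]
  shift cm [ 8.   -0.98 15.16]
  shift cm [0.  0.  4.6]
```

Request:
apply_moves:
  commands: [1.4,-0.2,0,0,0,0.3,1,2,-0.25,1.5,0,0,0,1,2,-0.25,2.5,0,0,0,1,1.6,-0.2,3,0,0,0,1,1,-0.1,3,0,0,0,1,0,0,3,0,0,0,1,0,0,2.2,0,0,0,1,0,0,1.7,0,0,0,1,0,0,1.2,0,0,0,1,0,0,0.8,0,0,0,1,0,0,0.5,0,0,0,1,0,0,0,0,0,0,1]

```text
t: 29.48
eef_pos: [565.5, -150.2, 67.8]
tool_rot: [0.794, 0.608, 0.0, 0.0]
ft_force: [-0.7, 0.9, -1.0]
grip_width: 0.3
grip_force: 0.0
```

Run:
```python
from h import *
plan((565,-150.1,60),-15.1)
```

```text
t 29.48 eef [ 565.5 -150.2   67.8] F [-0.7  0.9 -1. ] w 0.3 gf 0.0 turn [ 0.01 -0.    0.06]
  shift cm [ 0.   -0.05  0.78]
```

Request:
apply_moves:
  commands: [0,0,0.1,0,0,0,1,0,0,0.1,0,0,0,1,0,0,0,0,0,0,1]

```text
t: 29.85
eef_pos: [565.5, -150.2, 66.0]
tool_rot: [0.794, 0.609, 0.0, 0.0]
ft_force: [0.7, -0.4, -0.1]
grip_width: -0.2
grip_force: 0.0
```

Request:
apply_moves:
  commands: [0,0,0.1,0,0,0,1,0,0,0,0,0,0,1]

```text
t: 30.1
eef_pos: [565.3, -150.1, 64.7]
tool_rot: [0.794, 0.609, -0.0, -0.0]
ft_force: [0.6, 0.7, 0.4]
grip_width: -0.3
grip_force: 0.0
```

Request:
apply_moves:
  commands: [0,0,0.1,0,0,0,1,0,0,0,0,0,0,1]

```text
t: 30.35
eef_pos: [565.3, -150.1, 63.7]
tool_rot: [0.794, 0.609, -0.0, -0.0]
ft_force: [-0.8, 0.3, -0.3]
grip_width: -0.1
grip_force: 0.0
```

Request:
apply_moves:
  commands: [0,0,0.1,0,0,0,1,0,0,0.1,0,0,0,1,0,0,0.1,0,0,0,1,0,0,0,0,0,0,1]

```text
t: 30.85
eef_pos: [565.2, -150.1, 60.6]
tool_rot: [0.794, 0.609, -0.0, -0.0]
ft_force: [-0.1, -0.3, 0.7]
grip_width: -0.2
grip_force: 0.0
```

Request:
apply_moves:
  commands: [0,0,0.05,0,0,0,1,0,0,0.05,0,0,0,1,0,0,0,0,0,0,1]

```text
t: 31.22
eef_pos: [565.3, -150.1, 59.7]
tool_rot: [0.794, 0.609, -0.0, -0.0]
ft_force: [0.3, -0.4, -0.3]
grip_width: -0.2
grip_force: 0.0
```

Request:
apply_moves:
  commands: [0,0,0.05,0,0,0,1,0,0,0,0,0,0,1]

```text
t: 31.48
eef_pos: [565.3, -150.1, 59.3]
tool_rot: [0.794, 0.609, -0.0, -0.0]
ft_force: [-0.2, -0.4, -0.3]
grip_width: -0.1
grip_force: 0.0
```

Request:
apply_moves:
  commands: [0,0,0.05,0,0,0,1,0,0,0,0,0,0,1]

```text
t: 31.72
eef_pos: [565.5, -150.1, 59.1]
tool_rot: [0.794, 0.609, 0.0, 0.0]
ft_force: [-1.1, 0.2, 2.3]
grip_width: -0.1
grip_force: 0.9
```

Request:
apply_moves:
  commands: [0,0,0.05,0,0,0,1,0,0,0,0,0,0,1]

```text
t: 31.98
eef_pos: [565.5, -150.2, 59.0]
tool_rot: [0.793, 0.609, -0.0, 0.0]
ft_force: [-2.7, -0.2, 5.3]
grip_width: -0.2
grip_force: 2.6
```

Request:
apply_moves:
  commands: [0,0,0.03,0,0,0,1,0,0,0,0,0,0,1]

```text
t: 32.22
eef_pos: [565.5, -150.2, 59.0]
tool_rot: [0.793, 0.609, -0.0, 0.0]
ft_force: [-2.9, 1.7, 6.0]
grip_width: -0.2
grip_force: 3.3
```

Request:
apply_moves:
  commands: [0.2,0,0,0,0,0,1,0.3,0,0,0,0,0,1,0.3,0,0,0,0,0,1,0.3,0,0,0,0,0,1,0.3,0,0,0,0,0,1,0.3,0,0,0,0,0,1,0.3,0,0,0,0,0,1,0.3,0,0,0,0,0,1,0.3,0,0,0,0,0,1,0.3,0,0,0,0,0,1,0.3,0,0,0,0,0,1,0,0,0,0,0,0,1]

```text
t: 33.72
eef_pos: [573.9, -118.9, 59.2]
tool_rot: [0.793, 0.609, 0.0, -0.0]
ft_force: [-4.1, 1.1, 8.5]
grip_width: -0.1
grip_force: 4.0
```

Request:
apply_moves:
  commands: [0,0,-0.3,0,0,0,1,0,0,-1,0,0,0,1,-1,0,-2,0,0,0,1,-2,0,-2.5,0,0,0,1,-2,0,-2.5,0,0,0,1,-2,0,-2,0,0,0,1,-1,0,-1,0,0,0,1,0,0,0,0,0,0,1]

```text
t: 34.72
eef_pos: [553.3, -197.5, 172.0]
tool_rot: [0.794, 0.608, 0.001, 0.001]
ft_force: [0.1, 0.2, -0.4]
grip_width: 0.2
grip_force: 0.0
```

Run:
```python
from h import *
plan((565,-150.1,60),-15.1)
for n in ('wrist','scene','side'): snap(n,n[:2]+'8')
report('wr8',('sc8','si8'))
```

```text
t 34.73 eef [ 553.3 -197.5  172. ] F [ 0.1  0.2 -0.4] w 0.2 gf 0.0 turn [ 0.11  0.01 -0.01]
  shift cm [ 4.88 -0.1  11.2 ]
cob 0 [ 571.8 -125.3   43.5] -15.2 30 65
   wr8 -76:0.74/83 -65:0.64/86 -53:0.62/108 -42:0.72/159 -31:0.75/206 -20:0.81/202 -8:0.82/223 2:0.82/219 13:0.82/222 25:0.82/222 36:0.81/222 47:0.80/214 58:0.79/192 70:0.81/160
   sc8 -98:0.78/96 -87:0.74/101 -76:0.72/105 -65:0.71/108 -53:0.72/116 -42:0.75/134 -31:0.77/164 -20:0.80/182 -8:0.81/186 2:0.82/186 13:0.82/182 25:0.82/173 36:0.82/161
   si8 -20:0.83/81 -8:0.81/108 2:0.79/149 13:0.79/189 25:0.79/192 36:0.77/184 47:0.78/184 58:0.78/173 70:0.77/180 81:0.76/178 92:0.77/181 103:0.77/183
cob 1 [ 551.5 -182.9   43.5] -15.1 31 65
   wr8 -53:0.81/190 -42:0.80/203 -31:0.79/208 -20:0.80/217 -8:0.78/210 2:0.79/210 13:0.80/219 25:0.78/215 36:0.78/210 47:0.80/219 58:0.81/213 70:0.82/211 81:0.81/190
   sc8 -98:0.81/164 -87:0.81/177 -76:0.82/187 -65:0.81/188 -53:0.81/186 -42:0.81/183 -31:0.81/182 -20:0.81/179 -8:0.81/176 2:0.81/173 13:0.81/168 25:0.81/157 36:0.82/145
   si8 -20:0.77/172 -8:0.77/151 2:0.78/153 13:0.78/180 25:0.77/186 36:0.77/178 47:0.77/171 58:0.77/180 70:0.77/176 81:0.77/184 92:0.78/180 103:0.77/174
cob 2 [ 547.9 -225.6   43.5] -16.4 33 64
   wr8 -53:0.93/175 -42:0.93/209 -31:0.94/245 -20:0.98/254 -8:0.97/254 2:0.96/254 13:0.96/254 25:0.96/254 36:0.92/252 47:0.95/253 58:0.86/240 70:0.87/238 81:0.83/211 92:0.81/171
   sc8 -98:0.82/176 -87:0.83/201 -76:0.86/224 -65:0.90/236 -53:0.90/239 -42:0.91/241 -31:0.91/241 -20:0.91/241 -8:0.91/240 2:0.91/240 13:0.91/240 25:0.88/232 36:0.85/217
   si8 -8:0.84/192 2:0.85/238 13:0.87/251 25:0.82/237 36:0.84/243 47:0.80/211 58:0.81/227 70:0.77/195 81:0.77/193 92:0.78/149 103:0.78/166
```

The first stroke rolled cob 0 by 17.7 mm (3 flats), and the brown edge has come into view at about −37°. On to the second stroke.

Run:
```python
from h import *
plan((569.6,-133.5,60),-15.1)
```

```text
t 34.88 eef [ 552.2 -195.6  169.6] F [-0.5 -0.6  0.1] w -0.1 gf 0.0 turn [-0.14 -0.05  0.09]
  shift cm [ 6.45  0.06 10.96]
```

Request:
apply_moves:
  commands: [1.4,0,1,0,0,0,1,1.7,0,2,0,0,0,1,1.7,0,2,0,0,0,1,1.2,0,2,0,0,0,1,0.45,0,1.5,0,0,0,1,0,0,1,0,0,0,1,0,0,0.8,0,0,0,1,0,0,0.5,0,0,0,1,0,0,0.3,0,0,0,1,0,0,0.1,0,0,0,1,0,0,0.1,0,0,0,1,0,0,0,0,0,0,1]

```text
t: 36.38
eef_pos: [570.0, -134.3, 59.0]
tool_rot: [0.793, 0.609, 0.0, 0.0]
ft_force: [-1.6, 0.4, 4.6]
grip_width: -0.3
grip_force: 2.4
```

Request:
apply_moves:
  commands: [0.2,0,0,0,0,0,1,0.3,0,0,0,0,0,1,0.3,0,0,0,0,0,1,0.3,0,0,0,0,0,1,0.3,0,0,0,0,0,1,0.3,0,0,0,0,0,1,0.3,0,0,0,0,0,1,0.3,0,0,0,0,0,1,0.3,0,0,0,0,0,1,0.3,0,0,0,0,0,1,0.3,0,0,0,0,0,1,0,0,0,0,0,0,1]

```text
t: 37.88
eef_pos: [578.4, -103.0, 59.3]
tool_rot: [0.793, 0.609, 0.0, 0.0]
ft_force: [-3.3, 1.8, 6.9]
grip_width: -0.2
grip_force: 3.6
```

Request:
apply_moves:
  commands: [0,0,-0.3,0,0,0,1,0,0,-1,0,0,0,1,-1,0,-2,0,0,0,1,-2,0,-2.5,0,0,0,1,-2,0,-2.5,0,0,0,1,-2,0,-2,0,0,0,1,-1,0,-1,0,0,0,1,0,0,0,0,0,0,1]

```text
t: 38.88
eef_pos: [557.5, -181.6, 172.0]
tool_rot: [0.794, 0.608, 0.001, 0.001]
ft_force: [0.7, 0.9, 0.2]
grip_width: 0.1
grip_force: 0.0
```

```bash
sed -i 's/for i,(c,a,ww,hh) in enumerate(cobs(w)):/for i,(c,a,ww,hh) in enumerate(cobs(w)):\n        if only is not None and i!=only: print(i,c.round(1),round(a,1)); continue/; s/def report(w,others=())/def report(w,others=(),only=None)/' h.py
python3 - <<'E'
from h import *
for n in ('wrist','scene','side'): snap(n,n[:2]+'9')
report('wr9',('sc9','si9'),0)
plan((565,-150.1,60),-15.1)
E
```

```text
cob 0 [ 575.9 -108.7   43.5] -14.5 31 64
   wr9 -76:0.78/131 -65:0.73/129 -53:0.66/125 -42:0.66/125 -31:0.66/138 -20:0.64/114 -8:0.70/138 2:0.63/115 13:0.76/179 25:0.73/202 36:0.79/218 47:0.80/214 58:0.80/196 70:0.82/160
   sc9 -98:0.81/150 -87:0.80/162 -76:0.79/169 -65:0.77/159 -53:0.74/140 -42:0.73/130 -31:0.72/127 -20:0.72/118 -8:0.72/112 2:0.72/118 13:0.75/129 25:0.77/134 36:0.79/133
   si9 -20:0.85/69 -8:0.78/74 2:0.67/85 13:0.61/96 25:0.61/94 36:0.67/123 47:0.71/176 58:0.76/171 70:0.78/182 81:0.77/181 92:0.77/182 103:0.77/175
1 [ 551.7 -182.9   43.5] -15.1
2 [ 547.9 -225.    43.5] -17.3
t 39.02 eef [ 556.5 -179.7  169.7] F [-0.7 -0.2  0.1] w 0.3 gf 0.0 turn [-0.14 -0.04  0.09]
  shift cm [ 3.08  0.05 10.97]
```

Request:
apply_moves:
  commands: [1.4,0,1,0,0,0,1,1.8,0,2,0,0,0,1,1.8,0,2,0,0,0,1,1.4,0,2,0,0,0,1,0.55,0,1.5,0,0,0,1,0,0,1,0,0,0,1,0,0,0.8,0,0,0,1,0,0,0.5,0,0,0,1,0,0,0.3,0,0,0,1,0,0,0.1,0,0,0,1,0,0,0.1,0,0,0,1,0,0,0,0,0,0,1]

```text
t: 40.52
eef_pos: [575.6, -113.7, 59.1]
tool_rot: [0.793, 0.609, 0.0, 0.0]
ft_force: [-2.7, -0.4, 4.8]
grip_width: -0.1
grip_force: 2.5
```

Request:
apply_moves:
  commands: [0.2,0,0,0,0,0,1,0.25,0,0,0,0,0,1,0.25,0,0,0,0,0,1,0.25,0,0,0,0,0,1,0.25,0,0,0,0,0,1,0,0,0,0,0,0,1]

```text
t: 41.28
eef_pos: [578.7, -101.8, 59.1]
tool_rot: [0.793, 0.609, 0.0, 0.0]
ft_force: [-2.4, -1.0, 5.5]
grip_width: 0.0
grip_force: 2.8
```

Request:
apply_moves:
  commands: [0,0,-0.3,0,0,0,1,0,0,-1,0,0,0,1,-1,0,-2,0,0,0,1,-2,0,-2.5,0,0,0,1,-2,0,-2.5,0,0,0,1,-2,0,-2,0,0,0,1,-1,0,-1,0,0,0,1,0,0,0,0,0,0,1]

```text
t: 42.28
eef_pos: [557.9, -180.1, 172.0]
tool_rot: [0.794, 0.608, 0.001, 0.001]
ft_force: [0.1, 1.2, -0.1]
grip_width: 0.1
grip_force: 0.0
```

Run:
```python
from h import *
for n in ('wrist','scene','side'): snap(n,n[:2]+'10')
report('wr10',('sc10','si10'),0)
```

```text
cob 0 [ 577.9 -101.3   43.5] -15.0 31 64
   wr10 -76:0.82/156 -65:0.80/176 -53:0.77/187 -42:0.77/196 -31:0.64/126 -20:0.72/149 -8:0.64/131 2:0.71/129 13:0.65/115 25:0.65/111 36:0.69/143 47:0.73/198 58:0.78/182 70:0.82/151
   sc10 -98:0.82/158 -87:0.81/172 -76:0.81/183 -65:0.80/186 -53:0.79/178 -42:0.77/159 -31:0.74/136 -20:0.72/127 -8:0.72/119 2:0.72/108 13:0.74/100 25:0.79/101 36:0.82/103
   si10 -20:0.75/78 -8:0.67/85 2:0.63/104 13:0.63/104 25:0.63/95 36:0.66/105 47:0.68/123 58:0.71/174 70:0.76/177 81:0.78/186 92:0.80/154 103:0.85/115
1 [ 551.8 -182.8   43.5] -15.2
2 [ 547.9 -225.1   43.5] -18.4
```

Cob 0 now has its brown band at −37..+40°, centred on top. Cob 1 is next.

Request:
apply_moves:
  commands: [-0.6,-0.2,1,0,0,0,1,-0.73,-0.25,2,0,0,0,1,0,0,2,0,0,0,1,0,0,2,0,0,0,1,0,0,1.5,0,0,0,1,0,0,1,0,0,0,1,0,0,0.8,0,0,0,1,0,0,0.5,0,0,0,1,0,0,0.3,0,0,0,1,0,0,0.1,0,0,0,1,0,0,0.1,0,0,0,1,0,0,0,0,0,0,1]

```text
t: 43.92
eef_pos: [550.1, -191.0, 59.0]
tool_rot: [0.793, 0.609, 0.0, 0.0]
ft_force: [-2.1, 0.1, 4.6]
grip_width: -0.0
grip_force: 2.5
```

Request:
apply_moves:
  commands: [0.2,0,0,0,0,0,1,0.3,0,0,0,0,0,1,0.3,0,0,0,0,0,1,0.3,0,0,0,0,0,1,0.3,0,0,0,0,0,1,0.3,0,0,0,0,0,1,0.3,0,0,0,0,0,1,0.3,0,0,0,0,0,1,0.3,0,0,0,0,0,1,0.3,0,0,0,0,0,1,0.3,0,0,0,0,0,1,0,0,0,0,0,0,1]

```text
t: 45.42
eef_pos: [558.7, -159.8, 59.2]
tool_rot: [0.793, 0.609, 0.0, 0.0]
ft_force: [-2.3, 1.3, 5.9]
grip_width: -0.1
grip_force: 3.2
```

Request:
apply_moves:
  commands: [0,0,-0.3,0,0,0,1,0,0,-1,0,0,0,1,-1,0,-2,0,0,0,1,-2,0,-2.5,0,0,0,1,-2,0,-2.5,0,0,0,1,-2,0,-2,0,0,0,1,-1,0,-1,0,0,0,1,0,0,0,0,0,0,1]

```text
t: 46.42
eef_pos: [537.9, -238.3, 172.6]
tool_rot: [0.794, 0.608, 0.001, 0.001]
ft_force: [0.1, 0.6, -0.2]
grip_width: 0.4
grip_force: 0.0
```

Run:
```python
from h import *
for n in ('wrist','scene','side'): snap(n,n[:2]+'11')
report('wr11',('sc11','si11'),1)
plan((565,-150.1,60),-15.1)
```

```text
0 [ 577.9 -101.5   43.5] -14.8
cob 1 [ 557.  -164.4   43.5] -15.2 30 65
   wr11 -76:0.75/92 -65:0.69/115 -53:0.74/180 -42:0.76/207 -31:0.82/211 -20:0.82/221 -8:0.82/223 2:0.82/219 13:0.82/226 25:0.82/223 36:0.81/221 47:0.81/219 58:0.80/195 70:0.82/162
   sc11 -98:0.74/94 -87:0.71/100 -76:0.71/113 -65:0.74/139 -53:0.77/169 -42:0.80/185 -31:0.82/191 -20:0.83/192 -8:0.83/191 2:0.83/188 13:0.82/180 25:0.82/165 36:0.83/149
   si11 -20:0.80/123 -8:0.80/152 2:0.79/184 13:0.79/192 25:0.78/183 36:0.78/183 47:0.77/174 58:0.77/180 70:0.78/183 81:0.77/171 92:0.77/179 103:0.76/172
2 [ 547.8 -226.    43.5] -16.5
t 46.58 eef [ 536.7 -236.2  169.9] F [ 0.5  0.1 -0.5] w 0.2 gf 0.0 turn [-0.12 -0.05  0.09]
  shift cm [ 9.05  0.49 10.99]
```

Request:
apply_moves:
  commands: [1.4,0,1,0,0,0,1,1.7,0,2,0,0,0,1,1.7,0,2,0,0,0,1,1.3,0,2,0,0,0,1,0.55,0,1.5,0,0,0,1,0,0,1,0,0,0,1,0,0,0.8,0,0,0,1,0,0,0.5,0,0,0,1,0,0,0.3,0,0,0,1,0,0,0.1,0,0,0,1,0,0,0.1,0,0,0,1,0,0,0,0,0,0,1]

```text
t: 48.08
eef_pos: [554.9, -173.3, 59.1]
tool_rot: [0.793, 0.609, -0.0, 0.0]
ft_force: [-2.5, -0.9, 4.2]
grip_width: 0.0
grip_force: 2.5
```

Request:
apply_moves:
  commands: [0.2,0,0,0,0,0,1,0.3,0,0,0,0,0,1,0.3,0,0,0,0,0,1,0.3,0,0,0,0,0,1,0.3,0,0,0,0,0,1,0.3,0,0,0,0,0,1,0.3,0,0,0,0,0,1,0.3,0,0,0,0,0,1,0.3,0,0,0,0,0,1,0.3,0,0,0,0,0,1,0.3,0,0,0,0,0,1,0,0,0,0,0,0,1]

```text
t: 49.58
eef_pos: [563.5, -141.8, 59.2]
tool_rot: [0.793, 0.609, 0.0, 0.0]
ft_force: [-1.5, 0.3, 7.1]
grip_width: -0.1
grip_force: 3.2
```

Request:
apply_moves:
  commands: [0,0,-0.3,0,0,0,1,0,0,-1,0,0,0,1,-1,0,-2,0,0,0,1,-2,0,-2.5,0,0,0,1,-2,0,-2.5,0,0,0,1,-2,0,-2,0,0,0,1,-1,0,-1,0,0,0,1,0,0,0,0,0,0,1]

```text
t: 50.58
eef_pos: [542.4, -220.3, 172.0]
tool_rot: [0.794, 0.608, 0.0, 0.001]
ft_force: [-0.0, 0.0, -0.1]
grip_width: 0.3
grip_force: 0.0
```

Run:
```python
from h import *
for n in ('wrist','scene','side'): snap(n,n[:2]+'12')
report('wr12',('sc12','si12'),1)
plan((565,-150.1,60),-15.1)
```

```text
0 [ 578.1 -101.1   43.5] -14.0
cob 1 [ 561.4 -146.9   43.5] -15.3 31 65
   wr12 -76:0.77/99 -65:0.67/109 -53:0.63/114 -42:0.66/134 -31:0.64/114 -20:0.71/143 -8:0.63/115 2:0.77/194 13:0.75/212 25:0.81/222 36:0.81/222 47:0.81/219 58:0.80/201 70:0.83/155
   sc12 -98:0.76/134 -87:0.74/133 -76:0.72/129 -65:0.72/125 -53:0.72/121 -42:0.71/115 -31:0.72/116 -20:0.75/137 -8:0.78/163 2:0.80/173 13:0.81/165 25:0.83/145 36:0.84/125
   si12 -20:0.68/85 -8:0.64/98 2:0.67/132 13:0.71/173 25:0.77/185 36:0.80/189 47:0.78/180 58:0.78/179 70:0.78/179 81:0.78/176 92:0.78/181 103:0.76/162
2 [ 548.  -226.    43.5] -16.5
t 50.73 eef [ 541.4 -218.4  169.6] F [ 1.1 -0.5 -0.7] w -0.2 gf 0.0 turn [-0.14 -0.06  0.09]
  shift cm [ 7.2   0.5  10.96]
```

Request:
apply_moves:
  commands: [1.4,0,1,0,0,0,1,1.8,0,2,0,0,0,1,1.8,0,2,0,0,0,1,1.3,0,2,0,0,0,1,0.6,0,1.5,0,0,0,1,0,0,1,0,0,0,1,0,0,0.8,0,0,0,1,0,0,0.5,0,0,0,1,0,0,0.3,0,0,0,1,0,0,0.1,0,0,0,1,0,0,0.1,0,0,0,1,0,0,0,0,0,0,1]

```text
t: 52.22
eef_pos: [560.4, -152.6, 59.1]
tool_rot: [0.794, 0.609, 0.0, 0.0]
ft_force: [-1.6, 1.5, 6.0]
grip_width: 0.2
grip_force: 2.6
```

Request:
apply_moves:
  commands: [0.2,0,0,0,0,0,1,0.3,0,0,0,0,0,1,0.3,0,0,0,0,0,1,0.3,0,0,0,0,0,1,0.3,0,0,0,0,0,1,0.3,0,0,0,0,0,1,0.3,0,0,0,0,0,1,0.3,0,0,0,0,0,1,0,0,0,0,0,0,1]

```text
t: 53.35
eef_pos: [566.6, -130.2, 59.2]
tool_rot: [0.793, 0.609, 0.0, 0.0]
ft_force: [-1.1, 1.1, 5.7]
grip_width: -0.4
grip_force: 3.0
```

Request:
apply_moves:
  commands: [0,0,-0.3,0,0,0,1,0,0,-1,0,0,0,1,-1,0,-2,0,0,0,1,-2,0,-2.5,0,0,0,1,-2,0,-2.5,0,0,0,1,-2,0,-2,0,0,0,1,-1,0,-1,0,0,0,1,0,0,0,0,0,0,1]

```text
t: 54.35
eef_pos: [545.6, -208.7, 172.0]
tool_rot: [0.794, 0.608, 0.0, 0.001]
ft_force: [0.2, 0.1, -0.1]
grip_width: 0.0
grip_force: 0.0
```

Run:
```python
from h import *
for n in ('wrist','scene','side'): snap(n,n[:2]+'13')
report('wr13',('sc13','si13'),1)
plan((565,-150.1,60),-15.1)
```

```text
0 [ 577.9 -101.3   43.5] -14.6
cob 1 [ 564.3 -136.3   43.5] -15.1 31 63
   wr13 -76:0.84/151 -65:0.80/175 -53:0.78/200 -42:0.76/191 -31:0.65/131 -20:0.71/150 -8:0.69/150 2:0.70/132 13:0.71/145 25:0.62/114 36:0.73/179 47:0.74/202 58:0.77/198 70:0.82/162
   sc13 -98:0.82/152 -87:0.82/170 -76:0.81/184 -65:0.81/188 -53:0.80/182 -42:0.77/166 -31:0.74/141 -20:0.73/129 -8:0.72/125 2:0.72/116 13:0.71/108 25:0.74/112 36:0.76/123
   si13 -20:0.78/77 -8:0.70/87 2:0.66/108 13:0.63/109 25:0.64/101 36:0.65/104 47:0.68/121 58:0.72/177 70:0.75/176 81:0.73/129 92:0.66/108 103:0.65/107
2 [ 547.8 -225.6   43.5] -17.1
t 54.5 eef [ 544.5 -206.8  169.6] F [ 0.4 -0.1 -0.2] w 0.3 gf 0.0 turn [-0.14 -0.05  0.09]
  shift cm [ 6.    0.5  10.96]
```

Cob 1 is done and matches cob 0. Now cob 2.

Request:
apply_moves:
  commands: [0,0,0,0,0,1.4,1,-1.2,0.38,1,0,0,0,1,-1.25,0.4,2,0,0,0,1,0,0,2,0,0,0,1,0,0,2,0,0,0,1,0,0,2,0,0,0,1,0,0,1,0,0,0,1,0,0,0.8,0,0,0,1,0,0,0.3,0,0,0,1,0,0,0.1,0,0,0,1,0,0,0.1,0,0,0,1,0,0,0,0,0,0,1]

```text
t: 56.0
eef_pos: [546.4, -233.8, 59.1]
tool_rot: [0.801, 0.599, 0.0, 0.001]
ft_force: [-1.6, -0.1, 3.5]
grip_width: -0.0
grip_force: 1.6
```

Request:
apply_moves:
  commands: [0.2,0,0,0,0,0,1,0.3,0,0,0,0,0,1,0.3,0,0,0,0,0,1,0.3,0,0,0,0,0,1,0.3,0,0,0,0,0,1,0.3,0,0,0,0,0,1,0.3,0,0,0,0,0,1,0.3,0,0,0,0,0,1,0.3,0,0,0,0,0,1,0.3,0,0,0,0,0,1,0.3,0,0,0,0,0,1,0,0,0,0,0,0,1]

```text
t: 57.5
eef_pos: [555.8, -202.7, 59.2]
tool_rot: [0.801, 0.599, 0.0, 0.001]
ft_force: [-1.1, 1.3, 7.2]
grip_width: -0.2
grip_force: 3.4
```

Request:
apply_moves:
  commands: [0,0,-0.3,0,0,0,1,0,0,-1,0,0,0,1,-1,0,-2,0,0,0,1,-2,0,-2.5,0,0,0,1,-2,0,-2.5,0,0,0,1,-2,0,-2,0,0,0,1,-1,0,-1,0,0,0,1,0,0,0,0,0,0,1]

```text
t: 58.5
eef_pos: [532.6, -280.5, 172.5]
tool_rot: [0.801, 0.598, 0.001, 0.001]
ft_force: [1.3, -0.4, -0.8]
grip_width: 0.1
grip_force: 0.0
```

Run:
```python
from h import *
for n in ('wrist','scene','side'): snap(n,n[:2]+'14')
report('wr14',('sc14','si14'),2)
plan((565,-150.1,60),-16.5)
```

```text
0 [ 574.6 -111.6   43.5] -17.1
1 [ 564.2 -135.9   43.5] -16.2
cob 2 [ 552.4 -208.    43.5] -16.4 30 65
   wr14 -76:0.69/87 -65:0.62/90 -53:0.62/111 -42:0.73/166 -31:0.76/207 -20:0.81/203 -8:0.83/224 2:0.82/220 13:0.81/222 25:0.81/221 36:0.81/221 47:0.81/213 58:0.80/185 70:0.83/142
   sc14 -98:0.76/99 -87:0.73/106 -76:0.70/111 -65:0.70/116 -53:0.71/122 -42:0.74/142 -31:0.78/173 -20:0.80/187 -8:0.82/191 2:0.82/191 13:0.82/187 25:0.82/176 36:0.82/163
   si14 -20:0.82/100 -8:0.81/126 2:0.79/164 13:0.78/192 25:0.80/195 36:0.78/183 47:0.78/178 58:0.78/177 70:0.78/176 81:0.77/176 92:0.77/176 103:0.78/182
t 58.65 eef [ 531.6 -278.4  169.8] F [ 0.5  0.  -0.2] w 0.1 gf 0.0 turn [-0.12 -0.06  0.09]
  shift cm [13.25 -0.45 10.98]
```

Request:
apply_moves:
  commands: [1.4,-0.08,1,0,0,0,1,1.8,0,2,0,0,0,1,1.8,0,2,0,0,0,1,1.3,0,2,0,0,0,1,0.5,0,1.5,0,0,0,1,0,0,1,0,0,0,1,0,0,0.8,0,0,0,1,0,0,0.5,0,0,0,1,0,0,0.3,0,0,0,1,0,0,0.1,0,0,0,1,0,0,0.1,0,0,0,1,0,0,0,0,0,0,1]

```text
t: 60.15
eef_pos: [551.0, -214.1, 59.1]
tool_rot: [0.801, 0.599, 0.0, 0.0]
ft_force: [-1.4, 0.9, 5.1]
grip_width: -0.1
grip_force: 2.6
```

Request:
apply_moves:
  commands: [0.2,0,0,0,0,0,1,0.3,0,0,0,0,0,1,0.3,0,0,0,0,0,1,0.3,0,0,0,0,0,1,0.3,0,0,0,0,0,1,0.3,0,0,0,0,0,1,0.3,0,0,0,0,0,1,0.3,0,0,0,0,0,1,0,0,0,0,0,0,1]

```text
t: 61.28
eef_pos: [557.7, -191.8, 59.1]
tool_rot: [0.801, 0.599, 0.0, 0.0]
ft_force: [-2.8, 1.1, 6.9]
grip_width: -0.3
grip_force: 3.1
```

Request:
apply_moves:
  commands: [0,0,-0.3,0,0,0,1,0,0,-1,0,0,0,1,-1,0,-2,0,0,0,1,-2,0,-2.5,0,0,0,1,-2,0,-2.5,0,0,0,1,-2,0,-2,0,0,0,1,-1,0,-1,0,0,0,1,0,0,0,0,0,0,1]

```text
t: 62.28
eef_pos: [534.8, -269.7, 172.0]
tool_rot: [0.801, 0.598, 0.0, 0.001]
ft_force: [0.6, 0.1, -0.2]
grip_width: 0.1
grip_force: 0.0
```

Run:
```python
from h import *
for n in ('wrist','scene','side'): snap(n,n[:2]+'15')
report('wr15',('sc15','si15'),2)
plan((565,-150.1,60),-16.5)
```

```text
0 [ 575.9 -106.4   43.5] -17.2
1 [ 564.2 -135.9   43.5] -15.5
cob 2 [ 556.  -197.    43.5] -16.3 31 64
   wr15 -76:0.76/103 -65:0.68/108 -53:0.64/117 -42:0.66/127 -31:0.61/113 -20:0.70/135 -8:0.67/127 2:0.76/199 13:0.77/213 25:0.81/221 36:0.82/224 47:0.81/217 58:0.81/196 70:0.83/149
   sc15 -98:0.80/140 -87:0.78/149 -76:0.76/149 -65:0.74/141 -53:0.73/134 -42:0.72/129 -31:0.72/122 -20:0.72/119 -8:0.73/130 2:0.77/155 13:0.79/171 25:0.80/170 36:0.81/160
   si15 -20:0.76/78 -8:0.70/86 2:0.66/116 13:0.69/159 25:0.74/188 36:0.78/185 47:0.78/183 58:0.78/184 70:0.78/175 81:0.78/179 92:0.77/179 103:0.77/179
t 62.42 eef [ 533.9 -267.6  169.6] F [0.2 0.  0.4] w -0.4 gf 0.0 turn [-0.14 -0.07  0.09]
  shift cm [12.15 -0.36 10.96]
```

Request:
apply_moves:
  commands: [1.4,0,1,0,0,0,1,1.8,0,2,0,0,0,1,1.8,0,2,0,0,0,1,1.3,0,2,0,0,0,1,0.6,0,1.5,0,0,0,1,0,0,1,0,0,0,1,0,0,0.8,0,0,0,1,0,0,0.5,0,0,0,1,0,0,0.3,0,0,0,1,0,0,0.1,0,0,0,1,0,0,0.1,0,0,0,1,0,0,0,0,0,0,1]

```text
t: 63.92
eef_pos: [554.4, -202.8, 59.0]
tool_rot: [0.801, 0.599, -0.0, 0.0]
ft_force: [-1.8, 0.1, 5.8]
grip_width: 0.2
grip_force: 2.5
```

Request:
apply_moves:
  commands: [0.2,0,0,0,0,0,1,0.3,0,0,0,0,0,1,0.3,0,0,0,0,0,1,0.3,0,0,0,0,0,1,0.3,0,0,0,0,0,1,0.3,0,0,0,0,0,1,0.3,0,0,0,0,0,1,0.3,0,0,0,0,0,1,0,0,0,0,0,0,1]

```text
t: 65.05
eef_pos: [561.2, -180.1, 59.1]
tool_rot: [0.801, 0.599, 0.0, 0.0]
ft_force: [-0.8, 1.6, 5.4]
grip_width: -0.0
grip_force: 2.8
```

Request:
apply_moves:
  commands: [0,0,-0.3,0,0,0,1,0,0,-1,0,0,0,1,-1,0,-2,0,0,0,1,-2,0,-2.5,0,0,0,1,-2,0,-2.5,0,0,0,1,-2,0,-2,0,0,0,1,-1,0,-2,0,0,0,1,0,0,-2,0,0,0,1,0,0,-2,0,0,0,1,0,0,-2,0,0,0,1,0,0,0,0,0,0,1]

```text
t: 66.42
eef_pos: [539.5, -257.4, 243.8]
tool_rot: [0.801, 0.599, 0.001, 0.002]
ft_force: [-0.9, -0.4, 0.8]
grip_width: -0.2
grip_force: 0.0
```

Run:
```python
from h import *
for n in ('wrist','scene','side'): snap(n,n[:2]+'16')
report('wr16',('sc16','si16'))
plan((391.6,-211.8,240),-14.75)
# rest/lifter & lid check: lid loop & edges in side view vs si6
a=cv2.imread('pics/si16.png').astype(int);b=cv2.imread('pics/si11.png').astype(int)
m=(np.abs(a-b).max(2)>60); ys,xs=np.nonzero(m[:,215:345]); print('diff px tray region rows', [(int(r),int(m[r:r+10,215:345].sum())) for r in range(220,310,10)])
# silver lid mask in side view
hs=cv2.cvtColor(a.astype(np.uint8),cv2.COLOR_BGR2HSV); k=(hs[...,1]<40)&(hs[...,2]>90); k[:225]=0;k[325:]=0;k[:,:215]=0;k[:,345:]=0
k=k.astype(np.uint8); c=max(cv2.findContours(k,cv2.RETR_EXTERNAL,cv2.CHAIN_APPROX_NONE)[0],key=cv2.contourArea); print('lid bbox',cv2.boundingRect(c), cv2.fitEllipse(cv2.convexHull(c)))
```

```text
cob 0 [ 578.  -101.6   43.5] -14.3 32 63
   wr16 -87:0.83/198 -76:0.88/235 -65:0.91/247 -53:0.88/247 -42:0.88/248 -31:0.69/191 -20:0.75/220 -8:0.76/205 2:0.74/198 13:0.68/197 25:0.65/183 36:0.76/230 47:0.83/242 58:0.83/227
   sc16 -98:0.81/193 -87:0.83/214 -76:0.86/227 -65:0.87/233 -53:0.85/232 -42:0.79/217 -31:0.74/192 -20:0.72/180 -8:0.71/173 2:0.70/163 13:0.70/149 25:0.73/144 36:0.77/142
   si16 -20:0.75/184 -8:0.66/157 2:0.60/151 13:0.61/152 25:0.61/126 36:0.66/157 47:0.68/159 58:0.74/226 70:0.76/197 81:0.81/222 92:0.80/156 103:0.84/128
cob 1 [ 563.9 -136.2   43.5] -16.4 31 61
   wr16 -76:0.81/156 -65:0.78/174 -53:0.76/183 -42:0.75/183 -31:0.66/122 -20:0.71/138 -8:0.66/128 2:0.71/131 13:0.68/126 25:0.66/123 36:0.74/180 47:0.82/225 58:0.85/221
   sc16 -98:0.82/153 -87:0.81/168 -76:0.81/179 -65:0.81/180 -53:0.79/171 -42:0.77/151 -31:0.74/131 -20:0.74/123 -8:0.73/116 2:0.72/109 13:0.73/111 25:0.77/129 36:0.79/151
   si16 -20:0.75/140 -8:0.70/111 2:0.65/101 13:0.63/95 25:0.63/93 36:0.64/107 47:0.70/148 58:0.74/220 70:0.78/203 81:0.73/189 92:0.62/154 103:0.64/148
cob 2 [ 559.7 -185.1 
[... 211 characters left out ...]
8:0.82/158 -87:0.81/173 -76:0.81/185 -65:0.80/188 -53:0.79/180 -42:0.77/163 -31:0.74/140 -20:0.73/130 -8:0.72/119 2:0.71/109 13:0.71/101 25:0.73/100 36:0.76/99
   si16 -20:0.79/76 -8:0.72/88 2:0.65/100 13:0.64/101 25:0.65/103 36:0.64/100 47:0.68/118 58:0.71/169 70:0.76/173 81:0.79/184 92:0.78/176 103:0.76/150
t 66.58 eef [ 537.6 -256.5  240.1] F [ 1.  -1.1 -0.8] w 0.4 gf 0.0 turn [-0.09 -0.03 -1.66]
  shift cm [ 6.100e-01 -1.526e+01  1.000e-02]
diff px tray region rows [(220, 11), (230, 35), (240, 48), (250, 21), (260, 11), (270, 0), (280, 0), (290, 0), (300, 0)]
lid bbox (229, 252, 116, 73) ((286.5333251953125, 320.1767883300781), (114.92742919921875, 139.2064971923828), 175.16465759277344)
```

All three cobs have the brown band at about −37..+42°, facing up. I'll fetch the lifter again.

Request:
apply_moves:
  commands: [0,0,0,0,0,-1.65,0.2,0.1,-2,0,0,0,0,0.2,0.1,-2.6,0,0,0,0,0.2,0.1,-2.8,0,0,0,0,0.2,0.1,-2.8,0,0,0,0,0.2,0.1,-2.8,0,0,0,0,0.2,0.1,-2.2,0,0,0,0,0.2,0,0,0,0,0,0,0.2]

```text
t: 67.58
eef_pos: [391.4, -211.9, 240.2]
tool_rot: [0.792, 0.61, -0.0, -0.001]
ft_force: [0.9, 0.4, 0.1]
grip_width: 68.1
grip_force: 0.0
```

Run:
```python
from h import *
plan((391.6,-211.8,101),-14.75)
snap('wrist','w17')
im=cv2.imread('pics/w17.png');h=cv2.cvtColor(im,cv2.COLOR_BGR2HSV)
# brass screws expected at
for e in ((398.9,-182.4),(383.9,-241)):
    u,v=proj('w17',(*e,131)); p=im[int(v)-6:int(v)+7,int(u)-6:int(u)+7].astype(int); w=np.clip(p[...,1]-p[...,0]-40,0,None)*(p[...,1]>100); yy,xx=np.mgrid[-6:7,-6:7]; 
    print(round(u),round(v),w.max(), at('w17',int(u)+(xx*w).sum()/w.sum(),int(v)+(yy*w).sum()/w.sum(),131))
```

```text
t 67.58 eef [ 391.4 -211.9  240.2] F [0.9 0.4 0.1] w 68.1 gf 0.0 turn [-0.06 -0.03 -0.03]
  shift cm [2.000e-02 1.000e-02 1.392e+01]
255 161 45 [ 399.3 -183.   131. ]
255 227 100 [ 384.2 -240.7  131. ]
```

Request:
apply_moves:
  commands: [0,0,2,0,0,0,0.2,0,0,2,0,0,0,0.2,0,0,2,0,0,0,0.2,0,0,2,0,0,0,0.2,0,0,2,0,0,0,0.2,0,0,2,0,0,0,0.2,0,0,1.2,0,0,0,0.2,0,0,0.7,0,0,0,0.2,0,0,0,0,0,0,0.2]

```text
t: 68.75
eef_pos: [392.6, -212.5, 101.8]
tool_rot: [0.792, 0.61, -0.0, -0.0]
ft_force: [-0.0, -0.1, -0.0]
grip_width: 68.3
grip_force: 0.0
```

Request:
apply_moves:
  commands: [0,0,0,0,0,0,0.4,0,0,0,0,0,0,0.6,0,0,0,0,0,0,0.75,0,0,0,0,0,0,1,0,0,0,0,0,0,1,0,0,0,0,0,0,1,0,0,0,0,0,0,1]
  force: 80

```text
t: 69.62
eef_pos: [392.9, -212.8, 102.6]
tool_rot: [0.792, 0.61, 0.0, 0.0]
ft_force: [-0.5, 0.5, 6.2]
grip_width: 19.0
grip_force: 78.4
```

Request:
apply_moves:
  commands: [0,0,-0.5,0,0,0,1,0,0,-1.5,0,0,0,1,0,0,-1.5,0,0,0,1,0,0,-1.5,0,0,0,1,0,0,-1.5,0,0,0,1,0,0,-1.5,0,0,0,1,0,0,-1.5,0,0,0,1,0,0,-1.5,0,0,0,1,0,0,-1.5,0,0,0,1,0,0,-0.5,0,0,0,1]

```text
t: 70.88
eef_pos: [393.2, -213.0, 233.5]
tool_rot: [0.792, 0.61, 0.0, 0.001]
ft_force: [0.1, 0.4, -2.2]
grip_width: 18.7
grip_force: 78.1
```

Run:
```python
from h import *
plan((417,100,240),-0.5)
```

```text
t 70.88 eef [ 393.2 -213.   233.5] F [ 0.1  0.4 -2.2] w 18.7 gf 78.1 turn [  0.11   0.07 -14.28]
  shift cm [31.32  2.11 -0.65]
```

Request:
apply_moves:
  commands: [0,0,0,0,0,-7.1,1,0,0,0,0,0,-7.1,1,2,0.2,0,0,0,0,1,3.2,0.2,0,0,0,0,1,3.9,0.25,0,0,0,0,1,4.2,0.3,0,0,0,0,1,4.2,0.3,0,0,0,0,1,4.2,0.3,0,0,0,0,1,3.9,0.25,0,0,0,0,1,3.2,0.2,0,0,0,0,1,2,0.1,0,0,0,0,1,0.5,0,0,0,0,0,1]

```text
t: 72.38
eef_pos: [416.3, 101.1, 231.6]
tool_rot: [0.71, 0.704, -0.0, -0.0]
ft_force: [-0.0, 0.2, -1.7]
grip_width: 18.7
grip_force: 78.1
```

Run:
```python
from h import *
for n in ('wrist','scene','side'): snap(n,n[:2]+'18')
plan((417,225,140),-0.5)
a=cv2.resize(cv2.imread('pics/wr18.png')[0:240,100:480],None,fx=2.1,fy=2.1,interpolation=2);print(a.shape)
cv2.imwrite('pics/z.png',a)
print([ (2.1*(np.array(proj('wr18',p))-[100,0])).round().tolist() for p in [(465,190,92),(465,260,92),(465,225,20)]])
```

```text
t 72.53 eef [416.5  99.8 231.7] F [ 0.1 -0.7 -1.6] w 18.6 gf 78.1 turn [-0.04  0.04 -0.07]
  shift cm [12.52 -0.06  9.17]
(504, 798, 3)
[[434.0, 200.0], [431.0, 52.0], [412.0, 148.0]]
```

View pics/z.png

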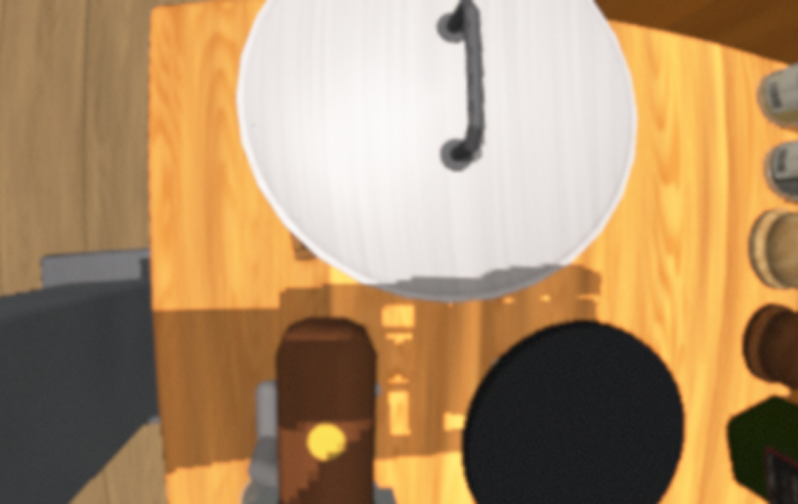

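The lid has been knocked aside. Its bar now runs from about (468,8) to (474,130), the feet are at (453,25) and (457,155), and a tray corner shows at (300,245). I'll locate it in all three cameras.

Run:
```python
from h import *
from scipy.optimize import least_squares
S=lambda u,v:(100+u/2.1,v/2.1)
f='wr18'
print('bar',[at(f,*S(*p),92) for p in [(467,10),(474,128)]],'feet',[at(f,*S(*p),46) for p in [(453,25),(456,155)]])
E=[(238,95),(245,140),(270,195),(320,250),(380,285),(450,300),(520,288),(580,245),(615,200),(635,130),(632,90)]
P=np.array([at(f,*S(*p),27)[:2] for p in E])
r=least_squares(lambda q:np.hypot(P[:,0]-q[0],P[:,1]-q[1])-q[2],[465,225,117]);print('rim',r.x.round(1),np.abs(r.fun).max().round(1))
# scene / side lid centroid now vs just after laying (si6/sc6 partly hidden) : grey mask bbox -> world
for n in ('sc18','si18'):
    a=cv2.imread('pics/%s.png'%n);h=cv2.cvtColor(a,cv2.COLOR_BGR2HSV);k=((h[...,1]<45)&(h[...,2]>110)).astype(np.uint8)
    u,v=map(int,proj(n,(470,235,40))); m=np.zeros_like(k);m[v-70:v+70,u-85:u+85]=k[v-70:v+70,u-85:u+85]
    c=max(cv2.findContours(m,cv2.RETR_EXTERNAL,cv2.CHAIN_APPROX_NONE)[0],key=cv2.contourArea); hull=cv2.convexHull(c)[:,0]
    P=np.array([at(n,*p,27)[:2] for p in hull]); r=least_squares(lambda q:np.hypot(P[:,0]-q[0],P[:,1]-q[1])-q[2],[465,225,117],loss='soft_l1');print(n,r.x.round(1),np.abs(r.fun).max().round(1))
```

```text
bar [array([482.4, 283. ,  92. ]), array([483.9, 224.2,  92. ])] feet [array([485.1, 291.9,  46. ]), array([484.9, 218. ,  46. ])]
rim [485.  255.6 115.3] 1.6
sc18 [483.3 255.5 116. ] 7.6
si18 [512.1 311.7 166.5] 30.8
```

The knocked lid lies level at about (484.5, 255) with yaw ≈ 0. I'll approach it there.

Run:
```python
from h import *
plan((434,254.8,141),0,via=[(434,254.8,231)])
```

```text
t 72.53 eef [416.5  99.8 231.7] F [ 0.1 -0.7 -1.6] w 18.6 gf 78.1 turn [-0.04  0.04 -0.57]
  shift cm [15.5   1.75  0.07]
  shift cm [0. 0. 9.]
```

Request:
apply_moves:
  commands: [1.5,0.15,0,0,0,-0.5,1,2.5,0.3,0,0,0,0,1,3,0.35,0,0,0,0,1,3,0.35,0,0,0,0,1,2.7,0.3,0,0,0,0,1,1.8,0.2,0,0,0,0,1,0.9,0.1,0,0,0,0,1,0,0,2,0,0,0,1,0,0,2.5,0,0,0,1,0,0,2.5,0,0,0,1,0,0,2,0,0,0,1,0,0,0,0,0,0,1]

```text
t: 74.03
eef_pos: [433.0, 253.0, 140.1]
tool_rot: [0.708, 0.706, -0.002, -0.001]
ft_force: [-0.5, -0.1, -1.2]
grip_width: 18.9
grip_force: 78.2
```

Run:
```python
from h import *
plan((486,254.8,141),0)
for n in ('wrist','side'): snap(n,n[:2]+'19')
# bar column profile in wrist picture: dark pixels at several rows
im=cv2.cvtColor(cv2.imread('pics/wr19.png'),cv2.COLOR_BGR2GRAY)
for y in (260,270,280,290):
    u,v=proj('wr19',(484,y,92)); r=im[int(round(v)),int(u)-14:int(u)+15]; print(y,round(u),round(v),r.tolist())
```

```text
t 74.03 eef [433.  253.  140.1] F [-0.5 -0.1 -1.2] w 18.9 gf 78.2 turn [-0.25  0.12 -0.12]
  shift cm [ 0.18  5.3  -0.09]
260 330 208 [151, 150, 150, 148, 150, 151, 151, 150, 142, 118, 81, 59, 60, 63, 64, 65, 68, 66, 65, 67, 86, 117, 137, 147, 150, 151, 150, 148, 147]
270 331 194 [151, 150, 150, 149, 150, 150, 151, 148, 139, 111, 76, 57, 59, 64, 64, 66, 67, 67, 66, 66, 85, 116, 137, 147, 149, 151, 149, 149, 149]
280 332 180 [152, 152, 150, 151, 152, 150, 152, 148, 134, 102, 70, 57, 62, 63, 65, 66, 67, 66, 65, 67, 88, 120, 140, 147, 149, 150, 151, 148, 149]
290 333 165 [91, 90, 92, 95, 100, 102, 89, 65, 55, 56, 59, 61, 61, 62, 63, 62, 65, 89, 122, 141, 145, 146, 146, 147, 150, 152, 151, 149, 149]
```

Request:
apply_moves:
  commands: [0.15,0.6,0,0,0,0,1,0,0.7,0,0,0,0,1,0,0.7,0,0,0,0,1,0,0.7,0,0,0,0,1,0,0.7,0,0,0,0,1,0,0.7,0,0,0,0,1,0,0.7,0,0,0,0,1,0,0.5,0,0,0,0,1,0,0,0,0,0,0,1]

```text
t: 75.25
eef_pos: [488.0, 255.6, 142.0]
tool_rot: [0.708, 0.707, 0.0, 0.0]
ft_force: [-0.0, 0.9, -1.8]
grip_width: 18.5
grip_force: 78.3
```

Run:
```python
from h import *
plan((486.5,254.8,164),0)
```

```text
t 75.25 eef [488.  255.6 142. ] F [-0.   0.9 -1.8] w 18.5 gf 78.3 turn [ 0.  -0.  -0.1]
  shift cm [-0.08 -0.15 -2.2 ]
```

Request:
apply_moves:
  commands: [0,0,-0.4,0,0,0,1,0,0,-0.4,0,0,0,1,0,0,-0.4,0,0,0,1,0,0,-0.4,0,0,0,1,0,0,-0.3,0,0,0,1,0,0,-0.2,0,0,0,1,0,0,-0.2,0,0,0,1,0,0,-0.2,0,0,0,1,0,0,-0.2,0,0,0,1,0,0,0,0,0,0,1]

```text
t: 76.5
eef_pos: [487.0, 255.4, 168.2]
tool_rot: [0.708, 0.707, -0.001, -0.0]
ft_force: [0.3, -0.3, -6.0]
grip_width: 18.8
grip_force: 78.2
```

Request:
apply_moves:
  commands: [0,0,-0.4,0,0,0,1,0,0,-0.8,0,0,0,1,0,0,-1.2,0,0,0,1,0,0,-1.4,0,0,0,1,0,0,-1.5,0,0,0,1,0,0,-1.5,0,0,0,1,0,0,-1.5,0,0,0,1,0,0,-1.4,0,0,0,1,0,0,-1.2,0,0,0,1,0,0,-0.8,0,0,0,1,0,0,-0.4,0,0,0,1,0,0,0,0,0,0,1]

```text
t: 78.0
eef_pos: [487.6, 255.6, 290.0]
tool_rot: [0.708, 0.707, -0.0, 0.0]
ft_force: [-0.1, -0.6, -7.2]
grip_width: 18.5
grip_force: 78.4
```

Run:
```python
from h import *
from scipy.optimize import least_squares
snap('wrist','wr20'); snap('side','si20'); snap('scene','sc20')
plan((566,-152.5,290),0,via=[(525,50,290)])
# pan rim from w7 reading
E=[(40,130),(487,130),(263,350),(60,215),(470,215),(100,275),(430,275)]
P=np.array([at('w7',130+u/2.25,50+v/2.25,73)[:2] for u,v in E]);r=least_squares(lambda q:np.hypot(P[:,0]-q[0],P[:,1]-q[1])-117,[563,-153]);print('pan',r.x.round(1),r.fun.round(1))
# lid vs TCP: 1st carry, and now, from edges (radial search of saturation/brightness jump)
P=np.array([at('w5',u/1.5,v/1.5,158)[:2] for u,v in [(203,270),(547,275),(372,99),(260,145),(500,150)]]);r=least_squares(lambda q:np.hypot(P[:,0]-q[0],P[:,1]-q[1])-117,[479,22]);print('lid1 rel TCP',(r.x-[479.6,22]).round(1),r.fun.round(1))
f='wr20'; im=cv2.imread('pics/wr20.png'); h=cv2.cvtColor(im,cv2.COLOR_BGR2HSV)[...,1].astype(float); d=load(f); e=d['eef']; z=e[2]-211+75
P=[]
for a in np.radians(np.r_[-10:190:6]):
    c=np.array([e[0]-2,e[1]]);s=[]
    rr=np.arange(100,132,.5)
    for r_ in rr:
        u,v=proj(f,(c[0]+r_*np.cos(a),c[1]+r_*np.sin(a),z)); s.append(h[int(round(v)),int(round(u))] if 0<=u<511.4 and 0<=v<383.4 else np.nan)
    s=np.array(s)
    if np.isnan(s).any(): continue
    g=np.convolve(s,[1]*4+[-1]*4,'valid'); i=g.argmax()
    if g[i]>120: P.append(c+rr[i+4]*np.array([np.cos(a),np.sin(a)]))
P=np.array(P);r=least_squares(lambda q:np.hypot(P[:,0]-q[0],P[:,1]-q[1])-q[2],[e[0],e[1],117],loss='soft_l1');print('lid2 rel TCP',len(P),(r.x[:2]-e[:2]).round(1),r.x[2].round(1))
```

```text
t 78.15 eef [487.1 255.5 289.2] F [ 0.   0.5 -6.5] w 18.3 gf 78.4 turn [-0.08  0.03 -0.08]
  shift cm [-20.55   3.79  -0.08]
  shift cm [-20.25   4.1    0.  ]
pan [ 566.6 -143.5] [-3.8 -4.9  3.  -2.4 -1.7 -1.  -0.3]
lid1 rel TCP [-5.2 -1.7] [-0.5 -1.6  0.5 -1.1  0.6]
lid2 rel TCP 29 [-2.7  0.5] 115.8
```

Run:
```python
from h import *
from scipy.optimize import least_squares
def circ(f,c,z,R,sign,angs,chan=1):
    h=cv2.cvtColor(cv2.imread('pics/%s.png'%f),cv2.COLOR_BGR2HSV)[...,chan].astype(float);P=[]
    for a in np.radians(angs):
        rr=np.arange(R-16,R+17,.5);s=[]
        for r_ in rr:
            u,v=proj(f,(c[0]+r_*np.cos(a),c[1]+r_*np.sin(a),z)); s.append(h[int(round(v)),int(round(u))] if 0<=u<511.4 and 0<=v<383.4 else np.nan)
        s=np.array(s)
        if np.isnan(s).any(): continue
        g=sign*np.convolve(s,[1]*4+[-1]*4,'valid'); i=g.argmax()
        if g[i]>120: P.append(np.array(c)+rr[i+4]*np.array([np.cos(a),np.sin(a)]))
    P=np.array(P); r=least_squares(lambda q:np.hypot(P[:,0]-q[0],P[:,1]-q[1])-q[2],[*c,R],loss='soft_l1'); return len(P),r.x.round(1),np.abs(r.fun).mean().round(2)
A=np.arange(0,360,6)
for f in ('w7','wr8','wr10','wr13','wr16'): print(f,circ(f,(563,-152),73,117,1,A))
for f in ('sc16','si16'): print(f,circ(f,(563,-152),73,117,1,A))
print('lid seated w2',circ('w2',(563,-152),75,117,1,A),'w1',circ('w1',(563,-152),75,117,1,A))
for s in ('sc0','si0'): print(s,circ({'sc0':'scene0','si0':'side0'}[s],(563,-152),75,117,1,A))
print('lid tray wr18',circ('wr18',(485,255),27,117,1,A))
```

```text
w7 (48, array([ 562.5, -151.5,  112.9]), np.float64(2.41))
wr8 (40, array([ 562.6, -150.3,  112.6]), np.float64(0.31))
wr10 (43, array([ 562.6, -149.9,  112.7]), np.float64(0.97))
wr13 (40, array([ 562.5, -150.5,  112.7]), np.float64(0.88))
wr16 (41, array([ 562.2, -151.6,  112.9]), np.float64(2.79))
sc16 (35, array([ 555.8, -150.6,  115.9]), np.float64(2.7))
si16 (33, array([ 564.8, -145.9,  114.8]), np.float64(2.13))
lid seated w2 (37, array([ 563.9, -152. ,  116.5]), np.float64(1.85)) w1 (47, array([ 563.1, -152.6,  117. ]), np.float64(1.75))
sc0 (36, array([ 558.7, -150.9,  120.5]), np.float64(1.87))
si0 (43, array([ 565. , -150. ,  117.9]), np.float64(1.8))
lid tray wr18 (40, array([484.5, 255.1, 117. ]), np.float64(0.38))
```

Pan centre is about (563, −151). I'll carry the lid back along the same route I used before.

Request:
apply_moves:
  commands: [-0.6,0,0,0,0,0,1,-1.2,0,0,0,0,0,1,-1.9,0,0,0,0,0,1,-2.3,-0.1,0,0,0,0,1,-2.5,-0.1,0,0,0,0,1,-2.6,-0.1,0,0,0,0,1,-2.6,-0.1,0,0,0,0,1,-2.6,-0.1,0,0,0,0,1,-2.5,-0.1,0,0,0,0,1,-2.1,0,0,0,0,0,1,-1.4,0,0,0,0,0,1,-0.8,0,0,0,0,0,1]

```text
t: 79.65
eef_pos: [481.0, 23.5, 290.1]
tool_rot: [0.708, 0.706, 0.0, 0.0]
ft_force: [0.1, 0.1, -6.9]
grip_width: 18.8
grip_force: 78.3
```

Request:
apply_moves:
  commands: [-0.3,0.2,0,0,0,0,1,-0.8,0.4,0,0,0,0,1,-1.3,0.7,0,0,0,0,1,-1.8,0.9,0,0,0,0,1,-2.2,1.1,0,0,0,0,1,-2.4,1.2,0,0,0,0,1,-2.4,1.2,0,0,0,0,1,-2.2,1.1,0,0,0,0,1,-1.9,0.9,0,0,0,0,1,-1.3,0.6,0,0,0,0,1,-0.7,0.2,0,0,0,0,1,-0.1,0,0,0,0,0,1]

```text
t: 81.15
eef_pos: [565.9, -149.5, 289.9]
tool_rot: [0.708, 0.707, 0.0, -0.0]
ft_force: [-0.5, 0.1, -7.1]
grip_width: 18.7
grip_force: 78.4
```

Request:
apply_moves:
  commands: [0,0,0,0,0,0,1,0,0,0,0,0,0,1,0,0,0,0,0,0,1]

```text
t: 81.53
eef_pos: [565.9, -149.0, 290.1]
tool_rot: [0.707, 0.707, 0.0, 0.0]
ft_force: [-0.3, -0.3, -6.5]
grip_width: 18.7
grip_force: 78.4
```

Run:
```python
from h import *
plan((565.5,-151.7,290),0)
```

```text
t 81.53 eef [ 565.9 -149.   290.1] F [-0.3 -0.3 -6.5] w 18.7 gf 78.4 turn [ 0.01 -0.   -0.04]
  shift cm [-0.27 -0.04  0.01]
```

Request:
apply_moves:
  commands: [-0.25,0,0.4,0,0,0,1,0,0,0.8,0,0,0,1,0,0,1,0,0,0,1,0,0,1,0,0,0,1,0,0,1,0,0,0,1,0,0,1,0,0,0,1,0,0,0.8,0,0,0,1,0,0,0.4,0,0,0,1,0,0,0.2,0,0,0,1,0,0,0,0,0,0,1,0,0,0,0,0,0,1]

```text
t: 82.9
eef_pos: [566.3, -152.1, 224.5]
tool_rot: [0.708, 0.707, 0.0, 0.0]
ft_force: [-0.4, 0.1, -7.3]
grip_width: 18.6
grip_force: 78.5
```

Run:
```python
from h import *
from scipy.optimize import least_squares
plan((565.5,-151.7,222),0)
snap('wrist','wr21')
f='wr21'; e=load(f)['eef']; z=e[2]-210+74
h=cv2.cvtColor(cv2.imread('pics/wr21.png'),cv2.COLOR_BGR2HSV)[...,1].astype(float);P=[];c=(563,-151.5)
for a in np.radians(np.arange(0,360,6)):
    rr=np.arange(101,134,.5);s=[]
    for r_ in rr:
        u,v=proj(f,(c[0]+r_*np.cos(a),c[1]+r_*np.sin(a),z)); s.append(h[int(round(v)),int(round(u))] if 0<=u<511.4 and 0<=v<383.4 else np.nan)
    s=np.array(s)
    if np.isnan(s).any(): continue
    g=np.convolve(s,[1]*4+[-1]*4,'valid'); i=g.argmax()
    if g[i]>120: P.append(np.array(c)+rr[i+4]*np.array([np.cos(a),np.sin(a)]))
P=np.array(P); r=least_squares(lambda q:np.hypot(P[:,0]-q[0],P[:,1]-q[1])-q[2],[*c,117],loss='soft_l1'); print(len(P),r.x.round(1),np.abs(r.fun).mean())
```

```text
t 82.9 eef [ 566.3 -152.1  224.5] F [-0.4  0.1 -7.3] w 18.6 gf 78.5 turn [ 0.05  0.02 -0.08]
  shift cm [ 0.04 -0.08  0.25]
43 [ 563.6 -152.2  116.2] 1.802255836237047
```

Lid centre is (563.6, −152.2), within 1 mm of where it sat originally. I'll lower it.

Request:
apply_moves:
  commands: [0,0,0.3,0,0,0,1,0,0,0.3,0,0,0,1,0,0,0.3,0,0,0,1,0,0,0.2,0,0,0,1,0,0,0.2,0,0,0,1,0,0,0.2,0,0,0,1,0,0,0.2,0,0,0,1,0,0,0.1,0,0,0,1,0,0,0,0,0,0,1]

```text
t: 84.08
eef_pos: [566.0, -152.0, 206.1]
tool_rot: [0.708, 0.707, 0.0, 0.0]
ft_force: [1.2, -0.7, -1.3]
grip_width: 18.7
grip_force: 79.1
```

Run:
```python
from h import *
from scipy.optimize import least_squares
plan((565.5,-151.7,188),0)
for n in ('wr22','sc22','si22'):
    snap({'w':'wrist','c':'scene','i':'side'}[n[1] if n[0]=='s' else 'w'],n)
def prof(f,c,z,R=117):
    h=cv2.cvtColor(cv2.imread('pics/%s.png'%f),cv2.COLOR_BGR2HSV)[...,1].astype(float);P=[]
    for a in np.radians(np.arange(0,360,6)):
        rr=np.arange(R-16,R+17,.5);s=[]
        for r_ in rr:
            u,v=proj(f,(c[0]+r_*np.cos(a),c[1]+r_*np.sin(a),z)); s.append(h[int(round(v)),int(round(u))] if 0<=u<511.4 and 0<=v<383.4 else np.nan)
        s=np.array(s)
        if np.isnan(s).any(): continue
        g=np.convolve(s,[1]*4+[-1]*4,'valid'); i=g.argmax()
        if g[i]>120: P.append(np.array(c)+rr[i+4]*np.array([np.cos(a),np.sin(a)]))
    P=np.array(P); r=least_squares(lambda q:np.hypot(P[:,0]-q[0],P[:,1]-q[1])-q[2],[*c,R],loss='soft_l1'); return len(P),r.x.round(1)
for f in ('wr22','sc22','si22','w2','scene0','side0'): print(f,prof(f,(563,-152),75))
```

```text
t 84.08 eef [ 566.  -152.   206.1] F [ 1.2 -0.7 -1.3] w 18.7 gf 79.1 turn [ 0.01  0.   -0.08]
  shift cm [ 0.03 -0.05  1.81]
wr22 (40, array([ 562.8, -152.4,  116.4]))
sc22 (33, array([ 555.5, -151.7,  121.7]))
si22 (38, array([ 563.7, -149.1,  117. ]))
w2 (37, array([ 563.9, -152. ,  116.5]))
scene0 (36, array([ 558.7, -150.9,  120.5]))
side0 (43, array([ 565. , -150. ,  117.9]))
```

Request:
apply_moves:
  commands: [0,0,0.3,0,0,0,1,0,0,0.3,0,0,0,1,0,0,0.4,0,0,0,1,0,0,0.4,0,0,0,1,0,0,0.4,0,0,0,1,0,0,0,0,0,0,1]

```text
t: 84.98
eef_pos: [565.6, -151.8, 187.3]
tool_rot: [0.708, 0.707, -0.0, -0.001]
ft_force: [-0.3, 0.1, -0.7]
grip_width: 18.6
grip_force: 79.1
```

Request:
apply_moves:
  commands: [0,-0.6,0,0,0,0,1,0,-0.9,0,0,0,0,1,0,-0.9,0,0,0,0,1,0,-0.9,0,0,0,0,1,0,-0.9,0,0,0,0,1,0,-0.9,0,0,0,0,1,0,0,-1.5,0,0,0,1,0,0,-2,0,0,0,1,0,0,-1,0,0,0,1]

```text
t: 86.1
eef_pos: [516.3, -152.4, 235.6]
tool_rot: [0.708, 0.707, 0.001, 0.002]
ft_force: [0.8, -0.2, -1.3]
grip_width: 18.7
grip_force: 79.1
```

Run:
```python
from h import *
for n,f in (('wrist','wr23'),('scene','sc23'),('side','si23')): snap(n,f)
plan((391.8,-212.2,232),-14.75)
# edges of lid outline: per-column top edge & lower edge (lid/pan boundary) in side view, before and now
def g(f): return cv2.cvtColor(cv2.imread('pics/%s.png'%f),cv2.COLOR_BGR2GRAY).astype(float)
for A,B,X,Y in (('side0','si23',(213,285),(160,215)),('scene0','sc23',(258,355),(195,275))):
    a,b=g(A),g(B); out=[]
    for x in range(X[0]+4,X[1],8):
        ca=np.diff(cv2.GaussianBlur(a,(3,3),0)[:,x]);cb=np.diff(cv2.GaussianBlur(b,(3,3),0)[:,x]); lo=(Y[0]+Y[1])//2+3
        out.append((x,int(lo+ca[lo:Y[1]+15].argmin()),int(lo+cb[lo:Y[1]+15].argmin()),int(Y[0]-12+np.abs(ca[Y[0]-12:Y[0]+20]).argmax()),int(Y[0]-12+np.abs(cb[Y[0]-12:Y[0]+20]).argmax())))
    print(A,out)
```

```text
t 86.25 eef [ 515.7 -152.2  234.1] F [ 0.2 -0.2 -2.1] w 18.8 gf 79.1 turn [ 0.12  0.04 14.68]
  shift cm [ -8.96 -10.45   0.21]
side0 [(217, 194, 194, 162, 162), (225, 199, 198, 171, 172), (233, 201, 201, 168, 171), (241, 203, 203, 167, 172), (249, 203, 203, 167, 171), (257, 202, 202, 167, 175), (265, 200, 200, 169, 178), (273, 196, 210, 172, 172), (281, 194, 207, 171, 171)]
scene0 [(262, 285, 285, 185, 185), (270, 245, 245, 198, 199), (278, 275, 251, 191, 194), (286, 254, 255, 183, 197), (294, 257, 257, 212, 185), (302, 259, 259, 202, 191), (310, 259, 259, 206, 188), (318, 259, 259, 187, 192), (326, 256, 257, 191, 191), (334, 253, 253, 195, 195), (342, 248, 257, 199, 199), (350, 240, 240, 203, 202)]
```

The lid's outline matches its starting outline to the pixel, so it is seated. Next the lifter goes back to its rest.

Request:
apply_moves:
  commands: [0,0,0,0,0,5,1,0,0,0,0,0,5,1,0,0,0,0,0,4.65,1,-0.9,-1,0,0,0,0,1,-1.3,-1.5,0,0,0,0,1,-1.5,-1.8,0,0,0,0,1,-1.5,-1.8,0,0,0,0,1,-1.5,-1.8,0,0,0,0,1,-1.3,-1.5,0,0,0,0,1,-0.9,-1,0,0,0,0,1,0,0,0,0,0,0,1,0,0,0,0,0,0,1]

```text
t: 87.75
eef_pos: [392.0, -211.6, 233.1]
tool_rot: [0.792, 0.611, 0.0, 0.0]
ft_force: [0.6, 0.8, -2.4]
grip_width: 18.8
grip_force: 79.1
```

Run:
```python
from h import *
plan((392.2,-212.2,102),-14.75)
```

```text
t 87.75 eef [ 392.  -211.6  233.1] F [ 0.6  0.8 -2.4] w 18.8 gf 79.1 turn [ 0.03 -0.01  0.01]
  shift cm [-0.05  0.04 13.11]
```

Request:
apply_moves:
  commands: [-0.05,0,1,0,0,0,1,0,0,2,0,0,0,1,0,0,2,0,0,0,1,0,0,2,0,0,0,1,0,0,1.5,0,0,0,1,0,0,1,0,0,0,1,0,0,1,0,0,0,1,0,0,0.8,0,0,0,1,0,0,0.7,0,0,0,1,0,0,0.5,0,0,0,1,0,0,0.4,0,0,0,1,0,0,0,0,0,0,1]

```text
t: 89.25
eef_pos: [391.5, -211.9, 103.8]
tool_rot: [0.792, 0.611, -0.0, -0.0]
ft_force: [0.3, -0.2, -1.2]
grip_width: 18.8
grip_force: 79.1
```

Run:
```python
from h import *
plan((392.2,-212.2,102),-14.75)
```

```text
t 89.25 eef [ 391.5 -211.9  103.8] F [ 0.3 -0.2 -1.2] w 18.8 gf 79.1 turn [-0.03 -0.01  0.02]
  shift cm [-0.01  0.08  0.18]
```

Request:
apply_moves:
  commands: [0,0,0.1,0,0,0,1,0,0,0.05,0,0,0,1,0,0,0,0,0,0,1]

```text
t: 89.62
eef_pos: [391.8, -212.2, 102.7]
tool_rot: [0.792, 0.611, 0.0, 0.0]
ft_force: [-0.3, -0.3, -0.9]
grip_width: 18.5
grip_force: 79.2
```

Request:
apply_moves:
  commands: [0,0,0,0,0,0,0.7,0,0,0,0,0,0,0.5,0,0,0,0,0,0,0.3,0,0,0,0,0,0,0.2,0,0,0,0,0,0,0.2,0,0,-0.5,0,0,0,0.2,0,0,-1,0,0,0,0.2,0,0,-2,0,0,0,0.2,0,0,-2.5,0,0,0,0.2,0,0,-2.5,0,0,0,0.2,0,0,-2.5,0,0,0,0.2,0,0,-2.5,0,0,0,0.2]

```text
t: 91.12
eef_pos: [391.8, -212.1, 239.3]
tool_rot: [0.792, 0.611, 0.0, 0.001]
ft_force: [-0.0, -0.3, -0.5]
grip_width: 68.1
grip_force: 0.0
```

Request:
apply_moves:
  commands: [0,0,-1,0,0,0,0.2,0,0,0,0,0,0,0.2,0,0,0,0,0,0,0.2]

```text
t: 91.5
eef_pos: [391.0, -211.6, 246.4]
tool_rot: [0.792, 0.611, -0.0, -0.001]
ft_force: [1.2, -0.3, 0.3]
grip_width: 68.6
grip_force: 0.0
```

Run:
```python
from h import *
snap('wrist','w24'); snap('side','si24'); plan((392,-212,250),-14.75)
im=cv2.imread('pics/w24.png')
for e in ((398.9,-182.4),(383.9,-241)):
    u,v=proj('w24',(*e,131)); p=im[int(v)-6:int(v)+7,int(u)-6:int(u)+7].astype(int); w=np.clip(p[...,1]-p[...,0]-40,0,None)*(p[...,1]>100); yy,xx=np.mgrid[-6:7,-6:7]
    print(round(u),round(v),w.max(), at('w24',int(u)+(xx*w).sum()/w.sum(),int(v)+(yy*w).sum()/w.sum(),131))
a,b=[cv2.imread('pics/%s.png'%f).astype(int) for f in ('side0','si24')]
m=np.abs(a-b).max(2)>70; print('changed px lid/loop',int(m[150:215,213:285].sum()),'rest',int(m[150:205,285:312].sum()),'timer/salt',int(m[190:235,288:320].sum()),'tray',int(m[255:305,255:335].sum()))
```

```text
t 91.6 eef [ 391.  -211.5  246.1] F [ 0.5 -0.7 -0.2] w 68.5 gf 0.0 turn [-0.14 -0.06  0.02]
  shift cm [-0.02  0.11 -0.39]
256 160 40 [ 399.2 -182.6  131. ]
256 225 97 [ 384.2 -240.4  131. ]
changed px lid/loop 402 rest 136 timer/salt 273 tray 0
```

```bash
python3 -c "
from rig import job
print(job.sign_off())"
```

```text
the job is handed in; nothing more can be done
None
```

I handed the job in at about 92 s: all three cobs are rolled browned side up, the lid is back seated on the pan and the lifter hangs in its rest; the lid was knocked about 35 mm off-centre on the tray while I rolled the cobs, so I picked it up from there.

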